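Load the chill plate and start it

TASK

Get the steel pots chilling: stand every pot upright and wholly on the chill plate, each with the lid of its own shape fully seated on it (a lid whose pot is not here is not needed). When all are loaded, slide the console's dust cover open, press the start button all the way down, and slide the cover fully shut again. Do not disturb the sauce bottle, the spice jar or the brush.

Things in the scene. Friction and masses are not known exactly. Their poses are not given: they have to be found in the camera images.
- round_pot: Open round stainless steel pot with straight upright walls, 62 mm across outside, 75 mm high, walls 3 mm, thick heavy base, 0.25 kg, loose. Origin: centre of its underside, z up. May be absent. It can be gripped across its diameter near the top, lidded or not (the lid plate is 1 mm smaller than the pot on every side).
- round_lid: Lid of the round pot, lying grip up, 41 mm high, 0.09 kg, loose: 8 mm deep plug (3 mm play all round in the pot), 5 mm round plate, black bar grip 40 mm long (its x), 14 mm wide (y), 28 mm above the plate. Origin: centre of the plug's underside; seated, plate on the pot's rim, it is 67 mm above the pot's origin. Fits at any turn.
- square_pot: Open square stainless steel pot with straight upright walls, 60 x 60 mm outside, 75 mm high, walls 3 mm, thick heavy base, 0.25 kg, loose. Origin: centre of its underside, z up. May be absent. It can be gripped across its 60 mm width near the top, lidded or not (the lid plate is 1 mm smaller than the pot on every side).
- square_lid: Lid of the square pot, lying grip up, 41 mm high, 0.09 kg, loose: 8 mm deep plug (3 mm play all round in the pot), 5 mm square plate, black bar grip 40 mm long (its x), 14 mm wide (y), 28 mm above the plate. Origin: centre of the plug's underside; seated, plate on the pot's rim, it is 67 mm above the pot's origin. Fits in any quarter turn.
- oblong_pot: Open oblong stainless steel pot with straight upright walls, 96 mm (its x) x 60 mm (its y) outside, 75 mm high, walls 3 mm, thick heavy base, 0.25 kg, loose. Origin: centre of its underside, z up. May be absent. It can be gripped across its 60 mm width near the top, lidded or not (the lid plate is 1 mm smaller than the pot on every side).
- oblong_lid: Lid of the oblong pot, lying grip up, 41 mm high, 0.09 kg, loose: 8 mm deep plug (3 mm play all round in the pot), 5 mm oblong plate, black bar grip 40 mm long (its x), 14 mm wide (y), 28 mm above the plate. Origin: centre of the plug's underside; seated, plate on the pot's rim, it is 67 mm above the pot's origin. Its x goes along the pot's x, either way.
- oblong_end_a (a point): Point on the underside of the oblong pot, 18 mm from its origin along its +x, 30 mm from the pot's three nearest sides. Absent with the pot.
- oblong_end_b (a point): Point on the underside of the oblong pot, 18 mm from its origin along its -x, 30 mm from the pot's three nearest sides. Absent with the pot.
- plate_mid (a point): Centre of the top of the chill unit's flat steel plate, 20 mm above the counter. The plate is 250 x 250 mm, this frame's x points away from the robot; the grey console (210 x 120 mm, 50 mm high) begins 140 mm from here on the -y side. The unit is fixed, at another place and angle each time.
- cover_tab (a point): Middle of the black upright pull tab on the console's dust cover, 81 mm above the counter: 12 mm thick along the unit's x (the sliding direction), 42 mm wide along y, from the cover plate's top (65 mm above the counter) up to 93 mm. The cover is an aluminium plate 74 x 66 x 4 mm between two rails; the tab stands 24 mm from its middle, towards the robot. Axes as plate_mid.
- dust_cover (a joint): Sliding of the dust cover towards the robot (-x of the unit), m: 0 fully closed over the button, 0.070 fully open. Friction about 2 N; stays where it is left.
- button_top (a point): Centre of the top of the round white start button (32 mm across) on the console, 58 mm above the counter when up, hidden under the closed dust cover, fully exposed when that is open by 0.056 or more. The cover's rails, 68 mm apart and 67 mm high, pass left and right of it; 38 mm behind it (+x) is an end stop, 65 mm high.
- start_button (a joint): Travel of the start button, m: 0 up, 0.006 fully down; a spring returns it, about 1 N to start and 4 N fully down.
- soy_bottle: Bystander: dark sauce bottle with black cap, 60 mm across, 200 mm high, behind the unit. Origin: centre of its underside.
- spice_jar: Bystander: spice jar with yellow lid, 44 mm across, 100 mm high. Origin: centre of its underside.
- scrub_brush: Bystander: wooden scrubbing brush, 61 x 154 x 46 mm, lying at the front right. Origin: centre of its underside.
Things that resemble listed ones, but are neither listed nor needed, are in the scene too. Leave any yellow look-alike of the oblong_pot alone.

How it is judged:
By the outcome, as a careful person would: the job done as asked, in the order asked, and still so for the second after the job is handed in, with the robot touching nothing.
Of round_pot, square_pot, oblong_pot only 2 to 3 are there at a start; the rules pass over those that are not, and their reading is None.
At some moment in a run one of round_pot, square_pot, oblong_pot may be knocked a few centimetres aside while the robot is not near it.
It also fails if it takes over 208 s, if anything falls off the work surface, if the arm or the gripper's body presses on something with over 40 N, if the wrist force passes 120 N, or if a joint passes its speed limit or range.

ROBOT

A 6-joint arm with a two-finger parallel gripper is mounted at the origin on a cart in front of the work surface, level with it; the furniture and walls round the work are solid. World frame = base frame: x ahead of the robot, y to its left, z up, the work surface at z = 0. Lengths are in m, angles in degrees, forces in N, time in s.
With the tool pointing down it reaches from about 0.325 to 0.925 m from the base axis. Payload 3.1 kg.
Tool frame: the origin (TCP) lies on the front face of the gripper's body, between the roots of the fingers; the fingertips stand 73 mm ahead of it and the grasp point (between the pads) lies 54 mm ahead of it; z points along the fingers, y is the direction in which the jaws open and shut (so a half turn about z gives the same grasp; the last joint's range is limited). The gripper opens to 85 mm and grips with 20 to 120 N. Pads are 22 mm wide; open, the fingers measure 114 mm over their backs; the gripper's body (76 mm by 85 mm) begins 54 mm behind the grasp point. The pads swing forward as they close: fully open they stand 13 mm farther back than shut.
Start: joints at [61.753, 12.427, 92.441, -0, 75.132, -6.429], TCP at [0.232, 0.58, 0.304] pointing down, gripper open.
Joint ranges: [-157.48, 157.48], [-44.54, 120.13], [17.64, 146.25], [-64.5, 244.5], [7.68, 150.69], [-147.95, 147.95]. Speed limits (degrees/s): [159.86, 159.86, 180, 180, 180, 180].

INTERFACE

Orientations are given as a 3x3 rotation matrix whose columns are the frame's x, y, z axes.
In Python, from plant import read_state, cams, job gives the robot as it stands. The module is installed in compiled form; this text tells all that it offers.
- The arm moves only by the tool jog_arm, never from a script. Its argument "steps" is a list of rows, each a list of 6 numbers: the shift along the world's x, y, z each as a share of 0.1 m, from -1 to 1, then the turn, a rotation vector about the world's x, y, z each as a share of pi/4 rad, from -1 to 1. In form: [[x, y, z, rx, ry, rz], ...]. A call has 1 to 20 rows; each row shifts and turns the pose as measured when the row begins; what a row does not reach is not made up. A row lasts 1/12 s, in which the tool goes at most 41.7 mm and 7.16 degrees, less where a joint would pass 70% of its speed; a pose out of reach is approached as far as the arm can. A call with a number of a shift or a turn outside -1 to 1 is refused whole. A call with a gripper value outside its range is refused whole. "grip" is the closure in counts, from 0 (fully open) to 255 (shut), set as the call begins (left out, the last holds). The fingers move at their own pace and stop on an object; "squeeze" is the grip in N (left out, the last holds). Time passes only in rows, so rows that do not move let the fingers close. It gives the time, the measured TCP pose, the force and the opening at its end, in the units of the state.
- read_state(): the state, without advancing time (a new reading comes with each control period).
- cams.grab_frame(name): name is "scene" or "top"; returns (picture, depth): 480x640x3 uint8, red, green, blue; 480x640 float32, m along the optical axis (not along the pixel's ray), 0 where there is no reading.
- cams.calibration(name): a dict with "fx", "fy", "cx", "cy" (pixels), "R" (3x3) and "t" (3): a world point X has camera coordinates R X + t. Camera axes: x right, y down, z forward; pixel columns grow to the right and rows downward; lengths in m; the calibration is good to about 2 mm. A picture is of the moment at which its call begins. calibration takes no time and is no camera call.
- job.job_done(): hands the job in, once; it reports no verdict.
The state is a dict: "clock": time; "qpos": joint angles; "joint_velocities": joint speeds; "joint_torque": joint torques, N m; "tcp_pos": TCP position; "orientation": TCP orientation; "force": force on the tool from outside, world axes, zero at the start; "ft_torque": the same for the moment, N m; "width": finger opening in m.
Only numpy, scipy, OpenCV 4.12 (cv2) and the standard library are available. Lean on these libraries where they do the work, as an engineer would, in place of code of your own. Each camera call takes 0.05 s, during which the arm holds its last target.

## Working session

There is one attempt and no reset: what is moved stays moved. The work goes in short steps, Python scripts to look and compute and a tool call to move; the robot and the scene stay as the last step left them, time stands still between calls to the robot, and variables do not carry over. Pictures are saved under pics/ and viewed, and the job is handed in when it is done.

Besides the shell and the picture viewer there is one more tool, called after "Call:" as name(argument=value, ...), one argument or row to a line, values as JSON. jog_arm: Moves the arm, as the interface text tells. Shift numbers are shares of 0.1 m and turn numbers shares of pi/4 rad, none past 1 either way. Its arguments: {"type":"object","properties":{"steps":{"type":"array","items":{"type":"array","items":{"type":"number"}}},"grip":{"type":"number"},"squeeze":{"type":"number"}},"required":["steps"]}

```bash
mkdir -p pics; ls
cat > h.py <<'E'
import numpy as np, cv2
from plant import read_state, cams, job
def grab(n,tag):
    p,d=cams.grab_frame(n); cv2.imwrite(f'pics/{tag}.png',p[:,:,::-1]); np.savez(f'pics/{tag}.npz',p=p,d=d); return p,d
def pts(n,d):
    c=cams.calibration(n); R=np.array(c['R']);t=np.array(c['t'])
    v,u=np.mgrid[:480,:640]; X=np.stack([(u-c['cx'])/c['fx']*d,(v-c['cy'])/c['fy']*d,d],-1)
    W=(X-t)@R; W[d==0]=np.nan; return W
def ray(n,u,v,z):
    c=cams.calibration(n); R=np.array(c['R']);t=np.array(c['t'])
    o=-R.T@t; dd=R.T@np.array([(u-c['cx'])/c['fx'],(v-c['cy'])/c['fy'],1.]); return o+dd*(z-o[2])/dd[2]
E
python3 - <<'E'
from h import *
for n in ('scene','top'):
    grab(n,n+'0'); c=cams.calibration(n); print(n,c)
s=read_state(); print({k:np.round(v,3).tolist() for k,v in s.items()})
E
```

```text
pics
scene {'fx': 468.27476857480013, 'fy': 468.27476857480013, 'cx': 334.09832784561803, 'cy': 240.00595353615344, 'R': array([[-0.88833556, -0.45875057, -0.02019554],
       [-0.25381954,  0.52720243, -0.81094589],
       [ 0.38266902, -0.71526604, -0.58477253]]), 't': array([0.58431087, 0.11421154, 1.3924632 ])}
top {'fx': 563.3228053731364, 'fy': 563.3228053731364, 'cx': 327.25094238876216, 'cy': 243.78442151676293, 'R': array([[ 0.21785201, -0.97584341, -0.01643575],
       [-0.80714584, -0.17067267, -0.56514285],
       [ 0.54868579,  0.13638356, -0.82482933]]), 't': array([0.05848439, 0.53322096, 1.68214172])}
{'clock': 0.1, 'qpos': [61.752, 12.475, 92.521, -0.001, 75.133, -6.428], 'joint_velocities': [-0.063, -0.127, -0.15, -0.02, -0.104, 0.084], 'joint_torque': [-0.001, -39.807, -30.497, -0.0, 0.004, -0.0], 'tcp_pos': [0.232, 0.58, 0.303], 'orientation': [[-0.928, 0.372, -0.001], [0.372, 0.928, -0.002], [0.0, -0.002, -1.0]], 'force': [0.649, 0.415, -0.178], 'ft_torque': [0.034, 0.055, -0.045], 'width': 0.086}
```

View pics/scene0.png

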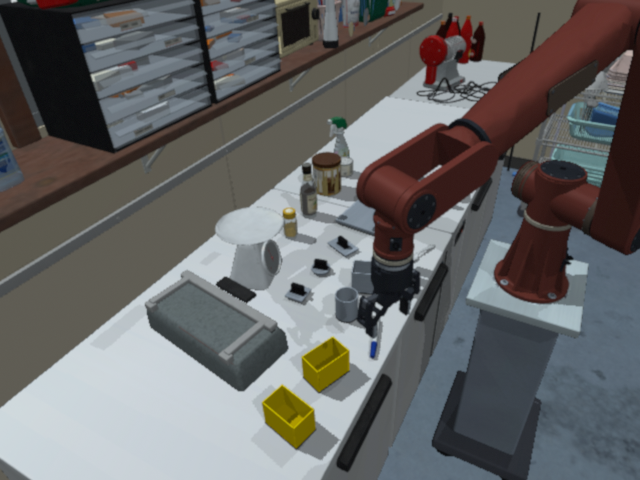

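View pics/top0.png

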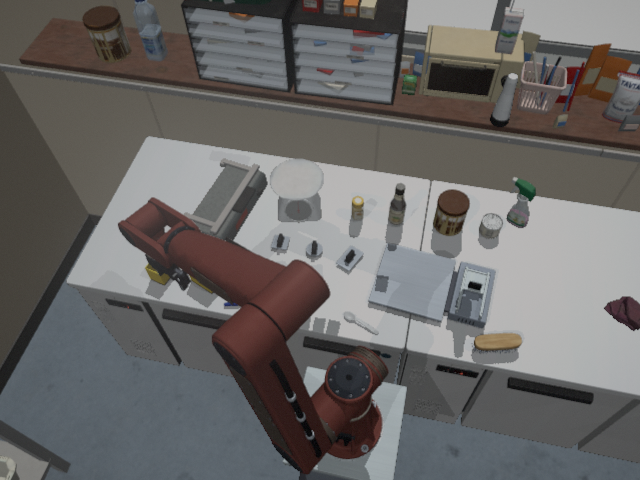

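The scene view shows a round steel pot at (347,303), another grey one at (365,275) half hidden by the gripper, three lids at (298,292), (320,267) and (343,246), and yellow decoys at (325,362) and (289,415). The top view shows the plate at (412,283), the console at (472,293), and the arm over the pots. I'll move the arm off to the right.

Call:
jog_arm(
  steps=[
    [0.1,-0.4,0.2,0,0,0],
    [0.1,-0.4,0.2,0,0,0],
    [0.1,-0.4,0.2,0,0,0],
    [0.15,-0.38,0.1,0,0,0],
    [0.15,-0.38,0.1,0,0,0],
    [0.15,-0.38,0,0,0,0],
    [0.15,-0.38,0,0,0,0],
    [0.15,-0.38,0,0,0,0],
    [0.15,-0.38,0,0,0,0],
    [0.15,-0.38,0,0,0,0],
    [0.15,-0.38,0,0,0,0],
    [0.15,-0.38,0,0,0,0],
    [0.15,-0.38,0,0,0,0],
    [0.15,-0.38,0,0,0,0],
    [0.15,-0.38,0,0,0,0],
    [0.1,-0.4,0,0,0,0],
    [0.1,-0.4,0,0,0,0],
    [0.0,-0.4,0,0,0,0],
    [0,-0.4,0,0,0,0],
    [0,0,0,0,0,0],
  ],
)

```text
clock: 1.77
tcp_pos: [0.4514, -0.1713, 0.3675]
orientation: [[-0.932, 0.363, -0.008], [0.363, 0.932, -0.016], [0.001, -0.017, -1.0]]
force: [-0.4, 0.4, 0.9]
width: 0.0853
```

Run:
```python
from h import *
for n in ('scene','top'):
    grab(n,n+'1')
```

```text
(no output)
```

View pics/top1.png

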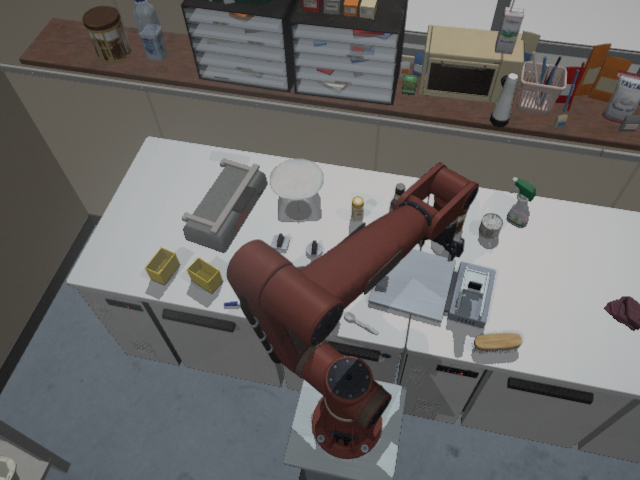

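View pics/scene1.png

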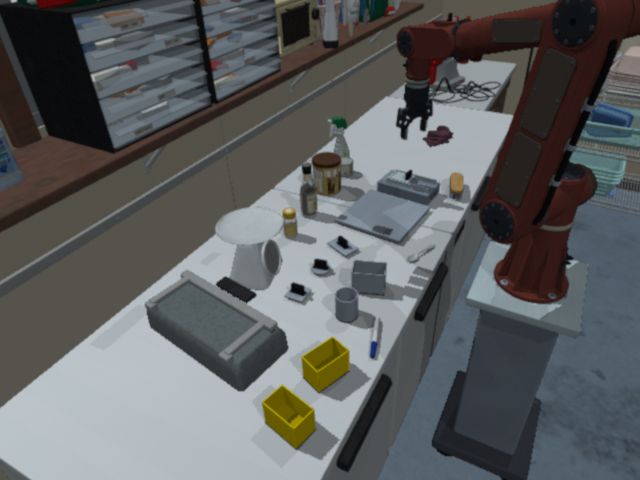

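Only two steel pots show: a round one at (347,303) and a larger one at (369,277). The elbow still hides that area in the top view, so I'll swing further right.

Call:
jog_arm(
  steps=[
    [-0.2,-0.36,0,0,0,0],
    [-0.2,-0.36,0,0,0,0],
    [-0.2,-0.36,0,0,0,0],
    [-0.2,-0.36,0,0,0,0],
    [-0.2,-0.36,0,0,0,0],
    [-0.2,-0.36,0,0,0,0],
    [-0.2,-0.36,0,0,0,0],
    [-0.2,-0.36,0,0,0,0],
    [-0.2,-0.36,0,0,0,0],
    [-0.2,-0.36,0,0,0,0],
    [-0.1,-0.36,0,0,0,0],
    [0,0,0,0,0,0],
  ],
)

```text
clock: 2.87
tcp_pos: [0.2421, -0.5545, 0.3639]
orientation: [[-0.946, 0.325, -0.003], [0.325, 0.946, 0.001], [0.003, 0.0, -1.0]]
force: [0.3, 0.0, -0.0]
width: 0.0853
```

Run:
```python
from h import *
for n in ('scene','top'):
    grab(n,n+'2')
p=cv2.imread('pics/top2.png'); cv2.imwrite('pics/top2c.png',cv2.resize(p[200:350,130:530],None,fx=2,fy=2,interpolation=cv2.INTER_CUBIC))
p=cv2.imread('pics/scene2.png'); cv2.imwrite('pics/scene2c.png',cv2.resize(p[160:340,260:480],None,fx=3,fy=3,interpolation=cv2.INTER_CUBIC))
```

```text
(no output)
```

View pics/top2c.png

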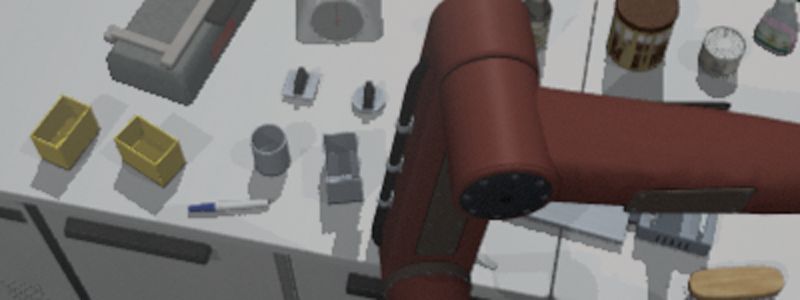

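View pics/scene2c.png

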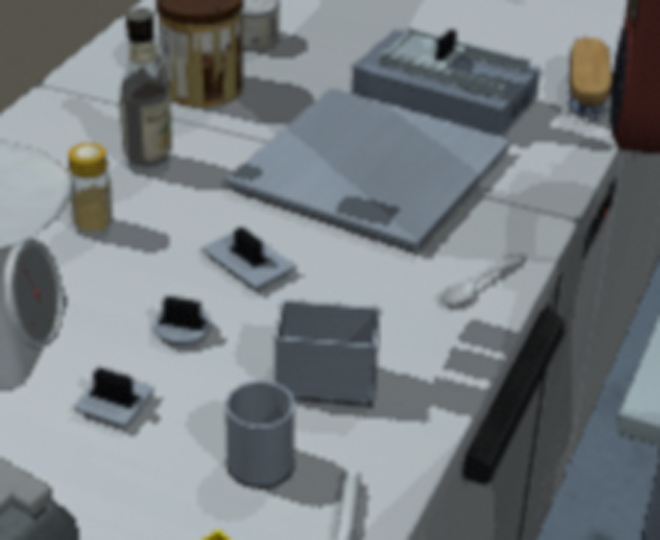

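The crops show the round pot at top (265,275) / scene (347,303) and a rectangular steel pot at top (301,283) / scene (369,277), which looks oblong. The lids are square at top (280,243), round at (314,249) and oblong at (349,259). Next I'll measure them.

```bash
cat > meas.py <<'E'
from h import *
def cloud(n,tag):
    f=np.load(f'pics/{tag}.npz'); return f['p'],pts(n,f['d'])
def rect(xy): 
    r=cv2.minAreaRect((xy*1000).astype(np.float32)); return np.round(np.array(r[0])/1000,4), np.round(r[1],1), round(r[2],1)
E
python3 - <<'E'
from meas import *
for n,tag in (('scene','scene2'),('top','top2')):
    p,W=cloud(n,tag)
    z=W[...,2]
    # pots rims
    m=((z>0.06)&(z<0.09)&(W[...,0]>0.3)&(W[...,0]<0.9)&(W[...,1]>-0.1)&(W[...,1]<0.55)).astype(np.uint8)
    k,l,st,c=cv2.connectedComponentsWithStats(m)
    for i in range(1,k):
        if st[i,4]>25:
            q=W[l==i]; print(tag,'hi',st[i],c[i].round(),rect(q[:,:2]),np.median(q[:,2]).round(4), p[l==i].mean(0).round())
    m=((z>0.007)&(z<0.06)&(W[...,0]>0.3)&(W[...,0]<0.9)&(W[...,1]>-0.1)&(W[...,1]<0.55)).astype(np.uint8)
    k,l,st,c=cv2.connectedComponentsWithStats(m)
    for i in range(1,k):
        if st[i,4]>25:
            q=W[l==i]; print(tag,'lo',st[i],c[i].round(),rect(q[:,:2]),np.percentile(q[:,2],[5,50,95]).round(4))
E
```

```text
scene2 hi [300 193  17  12 116] [308. 199.] (array([ 0.7647, -0.0086]), array([58. , 31.1]), 27.1) 0.0746 [79. 79. 72.]
scene2 hi [283 214  14  11 106] [290. 219.] (array([0.753 , 0.1263]), array([45.9, 34.8]), 45.6) 0.0734 [109. 107.  90.]
scene2 hi [232 244  48  31 514] [257. 263.] (array([0.7139, 0.3579]), array([155.2,  79. ]), 60.4) 0.0745 [ 98. 103. 106.]
scene2 hi [352 260  35  20 293] [369. 270.] (array([0.4167, 0.245 ]), array([95.8, 68.2]), 18.4) 0.0685 [80. 88. 95.]
scene2 hi [185 283  24  13  75] [195. 289.] (array([0.7895, 0.5465]), array([15.9, 80.4]), 80.4) 0.0839 [84. 93. 95.]
scene2 hi [335 287  24  21 207] [347. 297.] (array([0.4246, 0.3769]), array([62.2, 64.4]), 60.0) 0.0686 [81. 88. 96.]
scene2 hi [324 337  26  19 128] [337. 344.] (array([0.3672, 0.5367]), array([66.1, 25.5]), 0.4) 0.0692 [124. 113.  21.]
scene2 lo [301 201  17  16 209] [309. 209.] (array([ 0.7627, -0.0109]), array([59.9, 36. ]), 33.2) [0.0102 0.0349 0.0573]
scene2 lo [ 336  208   79   36 1374] [376. 225.] (array([ 0.5284, -0.0501]), array([117.9, 253.6]), 85.1) [0.0099 0.0171 0.0209]
scene2 lo [
[... 2986 characters left out ...]
2 268  18  22 310] [301. 279.] (array([0.4354, 0.2494]), array([64.5, 54.1]), 18.3) [0.0082 0.0172 0.0543]
top2 lo [254 273  23  16 153] [266. 281.] (array([0.4172, 0.3748]), array([56.8, 78.2]), 13.8) [0.0082 0.0332 0.0566]
top2 lo [207 274  18  19 138] [215. 283.] (array([0.3698, 0.5313]), array([20.1, 77.8]), 76.8) [0.0098 0.033  0.0564]
top2 lo [293 291  20  11 144] [303. 296.] (array([0.3713, 0.2249]), array([19.4, 64.5]), 28.6) [0.0089 0.0311 0.0558]
top2 lo [224 299  42   8 157] [246. 302.] (array([0.3162, 0.4169]), array([ 25.1, 137.9]), 17.0) [0.008  0.015  0.0225]
top2 lo [392 304  10   7  36] [397. 307.] (array([ 0.4045, -0.0902]), array([17.4, 31.7]), 39.0) [0.0103 0.0171 0.0255]
```

Run:
```python
from meas import *
from scipy.spatial import ConvexHull
def box(W,z0,z1,c,r):
    z=W[...,2]; return (z>z0)&(z<z1)&(np.hypot(W[...,0]-c[0],W[...,1]-c[1])<r)
for n,tag in (('scene','scene2'),('top','top2'),('top','top0')):
    p,W=cloud(n,tag)
    print(tag)
    for nm,c in (('round',(.424,.375)),('obl',(.416,.244))):
        q=W[box(W,.068,.085,c,.075)]; 
        if len(q)>5: print(nm,len(q),rect(q[:,:2]),np.percentile(q[:,2],[50,95]).round(4))
    for nm,c in (('sql',(.584,.366)),('rl',(.578,.242)),('ol',(.568,.108))):
        m=box(W,.007,.018,c,.07); q=W[m]
        if len(q)>5: print(nm,'plate',len(q),rect(q[:,:2]),np.median(q[:,2]).round(4))
        m=box(W,.025,.06,c,.05); q=W[m]
        if len(q)>5: print(nm,'bar',len(q),rect(q[:,:2]),np.percentile(q[:,2],[50,95]).round(4))
    z=W[...,2]
    m=(z>.012)&(z<.03)&(W[...,0]>.35)&(W[...,0]<.75)&(W[...,1]>-.25)&(W[...,1]<.1)
    k,l,st,c=cv2.connectedComponentsWithStats(m.astype(np.uint8)); i=1+np.argmax(st[1:,4]); q=W[l==i]
    print('platte',len(q),rect(q[:,:2]),np.median(q[:,2]).round(4))
    m=(z>.045)&(z<.12)&(W[...,0]>.35)&(W[...,0]<.75)&(W[...,1]>-.40)&(W[...,1]<-.1)
    k,l,st,c=cv2.connectedComponentsWithStats(m.astype(np.uint8)); i=1+np.argmax(st[1:,4]); q=W[l==i]
    print('console',len(q),st[i],rect(q[:,:2]),np.percentile(q[:,2],[5,50,95]).round(4))
    b=(p.max(-1)<60)&m; q=W[b]; print('black',len(q),rect(q[:,:2]) if len(q) else '')
    w=W[(abs(z)<.02)&(W[...,0]>.4)&(W[...,0]<.75)&(W[...,1]>-.05)&(W[...,1]<.35)]; print('table z',np.median(w[:,2]))
for t in ('scene2','top0'):
    im=cv2.imread(f'pics/{t}.png'); a=im[150:240,320:460] if t[0]=='s' else im[230:350,360:520]
    cv2.imwrite(f'pics/{t}u.png',cv2.resize(a,None,fx=5,fy=5,interpolation=cv2.INTER_CUBIC))
```

```text
scene2
round 110 (array([0.4255, 0.3764]), array([62.5, 61.9]), 2.6) [0.0721 0.075 ]
obl 151 (array([0.4164, 0.246 ]), array([95.8, 65.9]), 18.2) [0.0715 0.075 ]
sql plate 193 (array([0.5845, 0.3687]), array([59.3, 60.2]), 2.8) 0.0116
sql bar 87 (array([0.5838, 0.369 ]), array([39.7, 15.7]), 6.4) [0.0357 0.0408]
rl plate 134 (array([0.5768, 0.2477]), array([58.9, 48.8]), 25.2) 0.0116
rl bar 81 (array([0.5797, 0.2413]), array([43. , 17.6]), 2.4) [0.0344 0.0407]
ol plate 231 (array([0.5684, 0.1082]), array([61.4, 98.7]), 66.0) 0.0109
ol bar 58 (array([0.5697, 0.111 ]), array([15.8, 39.5]), 65.5) [0.0362 0.0413]
platte 2724 (array([ 0.5218, -0.1248]), array([267.9, 254.5]), 85.1) 0.0173
console 866 [378 170  62  27 866] (array([ 0.5005, -0.3184]), array([120.6, 210.8]), 85.1) [0.0457 0.055  0.0706]
black 52 (array([ 0.6232, -0.2639]), array([284.3,  72.8]), 30.8)
table z -0.0017985048121601488
top2
round 82 (array([0.4241, 0.3711]), array([61.6, 66.7]), 74.7) [0.0739 0.0814]
obl 105 (array([0.4155, 0.2426]), array([103.3,  59.7]), 18.6) [0.0754 0.0812]
sql plate 187 (array([0.5844, 0.36
[... 617 characters left out ...]
 120.9]), 3.5) 0.0115
sql bar 52 (array([0.5795, 0.3656]), array([29.5, 39.9]), 65.2) [0.0397 0.0473]
rl plate 176 (array([0.579 , 0.2379]), array([123.4, 128. ]), 89.7) 0.0107
rl bar 50 (array([0.5784, 0.2364]), array([18.2, 45.6]), 84.9) [0.0403 0.0468]
ol plate 285 (array([0.5684, 0.1076]), array([125.4, 130.8]), 77.5) 0.0127
ol bar 62 (array([0.5562, 0.1054]), array([48.2, 59.4]), 38.2) [0.0391 0.0459]
platte 4411 (array([ 0.522 , -0.1279]), array([256.8, 261.4]), 84.9) 0.021
console 1904 [ 449  261   47   63 1904] (array([ 0.5006, -0.3238]), array([120.4, 215.3]), 84.3) [0.0464 0.0546 0.0749]
black 95 (array([ 0.6219, -0.2693]), array([286.8,  34.8]), 23.3)
table z 0.0017734726782518977
```

View pics/top0u.png

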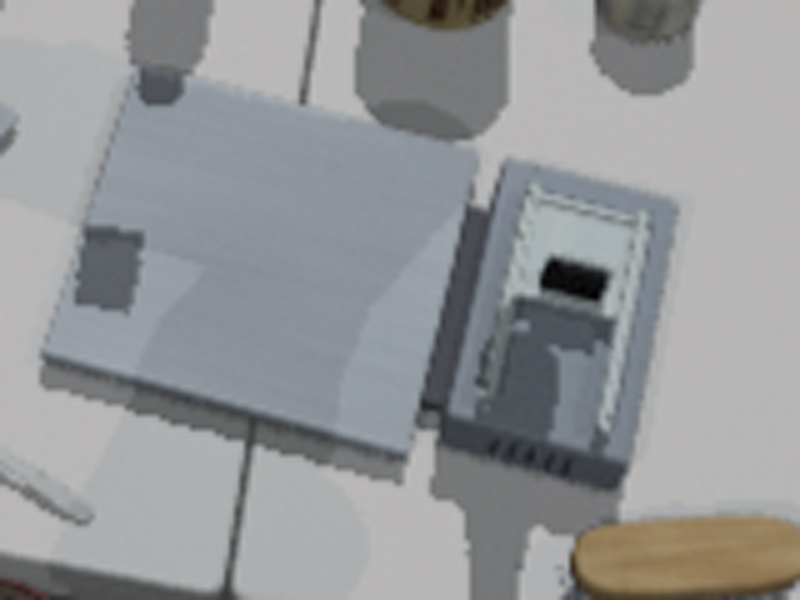

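View pics/scene2u.png

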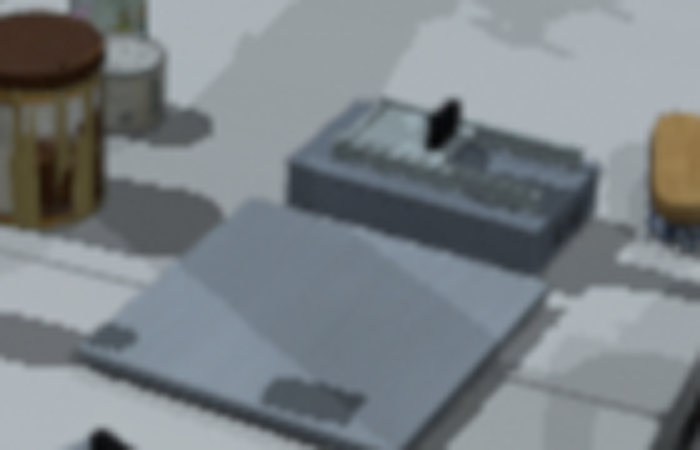

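Two pots are present: the round one at about (0.424, 0.374) and the oblong one at (0.416, 0.244) with its long axis at 18°. The rims measure 75 mm in one view and about 80 mm in the other, which matches once the ±2 mm table bias is taken out. The oblong lid's long axis is at 156° and the unit's yaw is -4.9°. The oblong pot goes first.

Call:
jog_arm(
  steps=[
    [0.2,0.36,0,0,0,0.046],
    [0.2,0.36,0,0,0,0.046],
    [0.2,0.36,0,0,0,0.046],
    [0.2,0.36,0,0,0,0.046],
    [0.2,0.36,0,0,0,0.046],
    [0.1,0.39,0,0,0,0.046],
    [0.1,0.39,0,0,0,0.046],
    [0.1,0.39,0,0,0,0.046],
    [0.1,0.39,0,0,0,0.046],
    [0.05,0.39,0,0,0,0.046],
    [0.05,0.39,0,0,0,0.046],
    [0.05,0.39,0,0,0,0.046],
    [0.05,0.39,-0.1,0,0,0.046],
    [0.04,0.39,-0.1,0,0,0.046],
    [0,0.39,-0.1,0,0,0.046],
    [0,0.39,-0.1,0,0,0.046],
    [0,0.39,-0.1,0,0,0.046],
    [0,0.39,-0.1,0,0,0.046],
    [0,0.39,-0.1,0,0,0],
    [0,0,0,0,0,0],
  ],
)

```text
clock: 4.63
tcp_pos: [0.3884, 0.2083, 0.2965]
orientation: [[-0.916, -0.401, 0.009], [-0.401, 0.916, 0.024], [-0.018, 0.018, -1.0]]
force: [-0.3, -0.5, -0.3]
width: 0.0854
```

```bash
cat > go.py <<'E'
import sys
from h import *
from scipy.spatial.transform import Rotation as Ro
# go.py x y z jawdeg : print delta in shares
def plan(x,y,z,jaw):
    s=read_state(); p=np.array(s['tcp_pos']); R=np.array(s['orientation'])
    j=np.degrees(np.arctan2(R[1,1],R[0,1])); d=(jaw-j+90)%180-90; j2=np.radians(j+d)
    T=np.column_stack([np.cross([np.cos(j2),np.sin(j2),0],[0,0,-1]),[np.cos(j2),np.sin(j2),0],[0,0,-1]])
    rv=Ro.from_matrix(T@R.T).as_rotvec()/(np.pi/4)
    print('t',s['clock'],'jaw',j.round(1),'q6',np.round(s['qpos'][5],1),'shift',((np.array([x,y,z])-p)/.1).round(3),'turn',rv.round(3),'F',np.round(s['force'],1),'w',np.round(s['width'],4))
if __name__=='__main__': plan(*map(float,sys.argv[1:]))
E
python3 go.py .416 .2445 .1 108.3
python3 - <<'E'
from h import *
grab('scene','scene3'); grab('top','top3')
E
python3 - <<'E'
from meas import *
for n,t in (('scene','scene3'),('top','top3')):
    p,W=cloud(n,t); z=W[...,2]
    for c in ((.424,.375),(.416,.244)):
        q=W[(z>.068)&(z<.085)&(np.hypot(W[...,0]-c[0],W[...,1]-c[1])<.075)]; 
        if len(q)>9: print(t,len(q),rect(q[:,:2]))
E
```

```text
t 4.6333 jaw 113.6 q6 -95.5 shift [ 0.276  0.362 -1.965] turn [-0.03   0.013 -0.119] F [-0.3 -0.5 -0.3] w 0.0854
scene3 116 (array([0.4243, 0.3756]), array([59.7, 63.4]), 13.1)
scene3 151 (array([0.4171, 0.2444]), array([96.2, 65.9]), 17.2)
top3 81 (array([0.4217, 0.3725]), array([61.5, 60.4]), 4.1)
```

View pics/scene3.png

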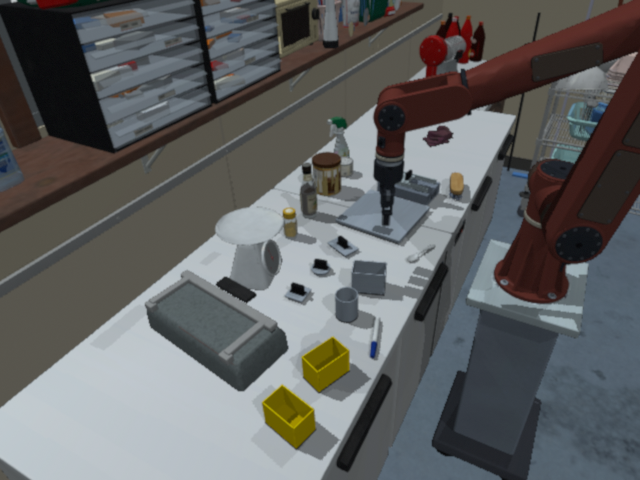

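The pots haven't moved. Lining up above the oblong pot before going down.

Call:
jog_arm(
  steps=[
    [0.14,0.18,-0.2,-0.015,0.007,-0.06],
    [0.14,0.18,-0.2,-0.015,0.007,-0.06],
    [0,0,-0.2,0,0,0],
    [0,0,-0.2,0,0,0],
    [0,0,0,0,0,0],
  ],
)

```text
clock: 5.15
tcp_pos: [0.418, 0.2404, 0.2218]
orientation: [[-0.951, -0.308, 0.014], [-0.308, 0.951, -0.004], [-0.012, -0.008, -1.0]]
force: [-1.6, -0.9, -0.8]
width: 0.0853
```

```bash
python3 go.py .416 .2445 .1 108
```

```text
t 5.15 jaw 107.9 q6 -85.9 shift [-0.02   0.041 -1.218] turn [0.005 0.018 0.002] F [-1.6 -0.9 -0.8] w 0.0853
```

Call:
jog_arm(
  steps=[
    [-0.02,0.04,-0.2,0.005,0.018,0],
    [0,0,-0.2,0,0,0],
    [0,0,-0.2,0,0,0],
    [0,0,-0.2,0,0,0],
    [0,0,-0.15,0,0,0],
    [0,0,-0.15,0,0,0],
    [0,0,-0.1,0,0,0],
    [0,0,0,0,0,0],
  ],
)

```text
clock: 5.82
tcp_pos: [0.4206, 0.2388, 0.1104]
orientation: [[-0.954, -0.299, 0.015], [-0.299, 0.954, 0.004], [-0.015, -0.001, -1.0]]
force: [-0.7, -0.1, -0.1]
width: 0.0855
```

```bash
python3 go.py .416 .2445 .1 108
```

```text
t 5.8167 jaw 107.4 q6 -86.0 shift [-0.046  0.057 -0.104] turn [-0.005  0.019  0.013] F [-0.7 -0.1 -0.1] w 0.0855
```

Call:
jog_arm(
  steps=[
    [-0.04,0.05,-0.05,0,0.01,0.01],
    [-0.01,0.01,-0.04,0,0,0],
    [0,0,0,0,0,0],
  ],
)

```text
clock: 6.07
tcp_pos: [0.4172, 0.2449, 0.1042]
orientation: [[-0.952, -0.305, 0.011], [-0.305, 0.952, 0.006], [-0.012, 0.002, -1.0]]
force: [-0.5, -0.6, 0.4]
width: 0.0852
```

Call:
jog_arm(
  steps=[
    [0,0,0,0,0,0],
    [0,0,0,0,0,0],
    [0,0,0,0,0,0],
    [0,0,0,0,0,0],
    [0,0,0,0,0,0],
    [0,0,0,0,0,0],
    [0,0,0,0,0,0],
    [0,0,0,0,0,0],
    [0,0,0,0,0,0],
    [0,0,0,0,0,0],
  ],
  grip=255,
  squeeze=50,
)

```text
clock: 6.9
tcp_pos: [0.4181, 0.2456, 0.1061]
orientation: [[-0.952, -0.307, 0.014], [-0.307, 0.952, 0.006], [-0.015, 0.002, -1.0]]
force: [1.0, -0.0, -1.0]
width: 0.0595
```

```bash
python3 go.py .416 .2445 .25 85.1
```

```text
t 6.9 jaw 107.9 q6 -85.8 shift [-0.021 -0.011  1.439] turn [-0.005  0.019 -0.506] F [ 1. -0. -1.] w 0.0595
```

Gripped at 59.5 mm opening, which is right for a 60 mm width. Lifting and carrying it to the plate.

Call:
jog_arm(
  steps=[
    [0,0,0.1,0,0.01,0],
    [0,0,0.2,0,0.01,0],
    [0,0,0.3,0,0,0],
    [0,0,0.3,0,0,0],
    [0,-0.1,0.2,0,0,0],
    [0.05,-0.2,0.1,0,0,-0.05],
    [0.1,-0.3,0,0,0,-0.05],
    [0.1,-0.35,0,0,0,-0.05],
    [0.1,-0.35,0,0,0,-0.05],
    [0.1,-0.35,0,0,0,-0.05],
    [0.1,-0.35,0,0,0,-0.05],
    [0.1,-0.35,0,0,0,-0.05],
    [0.1,-0.35,0,0,0,-0.05],
    [0.1,-0.35,0,0,0,-0.05],
    [0.1,-0.35,0,0,0,-0.05],
    [0,-0.35,0,0,0,0],
    [0,-0.35,0,0,0,0],
    [0,-0.2,0,0,0,0],
    [0,0,0,0,0,0],
  ],
)

```text
clock: 8.48
tcp_pos: [0.504, -0.2055, 0.2223]
orientation: [[-0.995, 0.095, -0.012], [0.095, 0.995, 0.012], [0.013, 0.011, -1.0]]
force: [0.8, -1.1, -3.1]
width: 0.0597
```

```bash
python3 go.py .515 -.182 .127 85.1
```

```text
t 8.4833 jaw 84.6 q6 -114.4 shift [ 0.11   0.235 -0.953] turn [-0.015 -0.015  0.012] F [ 0.8 -1.1 -3.1] w 0.0597
```

Call:
jog_arm(
  steps=[
    [0.06,0.12,0,-0.015,-0.015,0.01],
    [0.05,0.11,-0.15,0,0,0],
    [0,0,-0.2,0,0,0],
    [0,0,-0.2,0,0,0],
    [0,0,-0.1,0,0,0],
    [0,0,0,0,0,0],
  ],
)

```text
clock: 8.98
tcp_pos: [0.5147, -0.177, 0.1535]
orientation: [[-0.996, 0.089, 0.001], [0.089, 0.996, 0.003], [-0.001, 0.003, -1.0]]
force: [-0.6, -0.4, -2.6]
width: 0.0595
```

```bash
python3 go.py .515 -.182 .127 85.1
```

```text
t 8.9833 jaw 84.9 q6 -111.5 shift [ 0.003 -0.05  -0.265] turn [-0.004  0.001  0.004] F [-0.6 -0.4 -2.6] w 0.0595
```

Call:
jog_arm(
  steps=[
    [0,-0.05,-0.1,0,0,0],
    [0,0,-0.08,0,0,0],
    [0,0,-0.06,0,0,0],
    [0,0,-0.03,0,0,0],
    [0,0,0,0,0,0],
  ],
)

```text
clock: 9.4
tcp_pos: [0.5161, -0.1807, 0.1269]
orientation: [[-0.996, 0.086, 0.003], [0.086, 0.996, 0.003], [-0.002, 0.003, -1.0]]
force: [0.5, 0.1, -2.7]
width: 0.0594
```

```bash
python3 go.py .515 -.182 .127 85.1
```

```text
t 9.4 jaw 85.1 q6 -112.0 shift [-0.011 -0.013  0.001] turn [-0.004  0.003  0.001] F [ 0.5  0.1 -2.7] w 0.0594
```

Call:
jog_arm(
  steps=[
    [0,0,-0.02,0,0,0],
    [0,0,-0.02,0,0,0],
    [0,0,0,0,0,0],
  ],
)

```text
clock: 9.65
tcp_pos: [0.517, -0.1813, 0.1276]
orientation: [[-0.996, 0.086, 0.002], [0.086, 0.996, 0.003], [-0.001, 0.003, -1.0]]
force: [-0.3, 0.3, -2.8]
width: 0.0593
```

Call:
jog_arm(
  steps=[
    [0,0,-0.04,0,0,0],
    [0,0,-0.04,0,0,0],
    [0,0,0,0,0,0],
  ],
)

```text
clock: 9.9
tcp_pos: [0.5186, -0.1823, 0.1278]
orientation: [[-0.996, 0.085, 0.001], [0.085, 0.996, 0.003], [-0.001, 0.003, -1.0]]
force: [0.1, -0.1, -3.4]
width: 0.0592
```

Call:
jog_arm(
  steps=[
    [0,0,-0.06,0,0,0],
    [0,0,-0.06,0,0,0],
  ],
)

```text
clock: 10.07
tcp_pos: [0.5205, -0.1833, 0.1258]
orientation: [[-0.996, 0.084, -0.001], [0.084, 0.996, 0.003], [0.001, 0.003, -1.0]]
force: [-27.3, 12.1, 56.5]
width: 0.0594
```

```bash
python3 go.py .515 -.182 .127 85.1;  python3 - <<'E'
from h import *
for n in ('scene','top'):
    grab(n,n+'4')
p=cv2.imread('pics/scene4.png'); cv2.imwrite('pics/scene4c.png',cv2.resize(p[140:260,320:460],None,fx=5,fy=5,interpolation=cv2.INTER_CUBIC))
E
python3 go.py .515 -.182 .127 85.1
```

```text
t 10.0667 jaw 85.2 q6 -112.0 shift [-0.055  0.013  0.012] turn [-0.004 -0.001 -0.002] F [-27.3  12.1  56.5] w 0.0594
t 10.1667 jaw 85.2 q6 -112.0 shift [-0.054  0.012  0.012] turn [-0.004 -0.001 -0.002] F [-19.3   8.9  39.5] w 0.0599
```

View pics/scene4c.png

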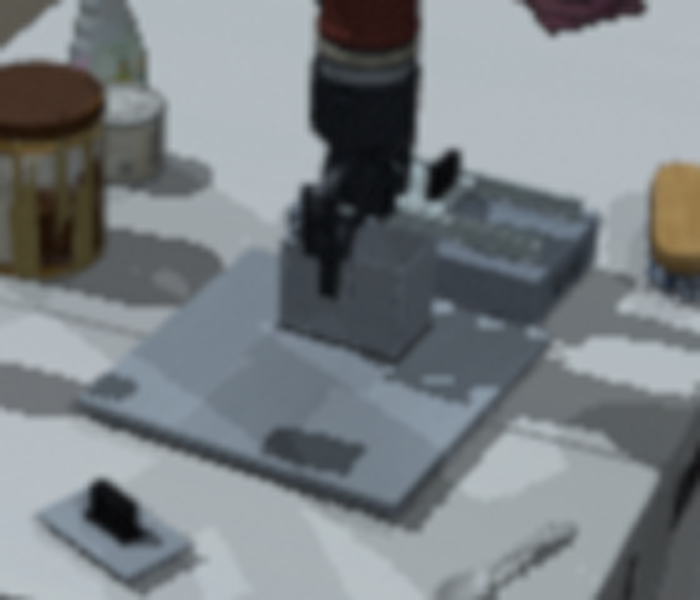

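The pot rests on the plate; contact came at TCP z≈0.127. Easing the load, then releasing.

Call:
jog_arm(
  steps=[
    [0,0,0.01,0,0,0],
    [0,0,0,0,0,0],
  ],
)

```text
clock: 10.33
tcp_pos: [0.522, -0.184, 0.1298]
orientation: [[-0.996, 0.084, 0.004], [0.084, 0.996, 0.0], [-0.004, 0.001, -1.0]]
force: [-0.2, 0.7, -3.5]
width: 0.0593
```

Call:
jog_arm(
  steps=[
    [0,0,0,0,0,0],
    [0,0,0,0,0,0],
    [0,0,0,0,0,0],
    [0,0,0,0,0,0],
    [0,0,0,0,0,0],
    [0,0,0,0,0,0],
    [0,0,0,0,0,0],
  ],
  grip=0,
)

```text
clock: 10.92
tcp_pos: [0.5224, -0.1848, 0.1264]
orientation: [[-0.996, 0.085, 0.005], [0.085, 0.996, 0.0], [-0.005, 0.001, -1.0]]
force: [-0.9, -0.2, -0.3]
width: 0.0854
```

Call:
jog_arm(
  steps=[
    [0,0,0.2,0,0,0],
    [0,0,0.3,0,0,0],
    [0,0,0.3,0,0,0],
    [0,0,0.3,0,0,0],
    [0,0.2,0.2,0,0,0],
    [-0.05,0.3,0,0,0,0],
    [-0.05,0.4,0,0,0,0],
    [-0.05,0.4,0,0,0,0],
    [-0.05,0.4,0,0,0,0],
    [-0.05,0.4,0,0,0,0],
    [-0.05,0.4,0,0,0,0],
    [-0.05,0.4,0,0,0,0],
    [-0.05,0.4,0,0,0,0],
    [-0.05,0.4,0,0,0,0],
    [-0.05,0.4,0,0,0,0],
    [-0.05,0.4,0,0,0,0],
    [-0.05,0.3,0,0,0,0],
    [0,0,0,0,0,0],
  ],
)

```text
clock: 12.42
tcp_pos: [0.4549, 0.3118, 0.264]
orientation: [[-0.995, 0.095, 0.014], [0.095, 0.995, 0.004], [-0.014, 0.005, -1.0]]
force: [-0.5, 0.1, -0.5]
width: 0.0856
```

```bash
cat >> meas.py <<'E'
def look(k):
    for n in ('scene','top'):
        grab(n,f'{n}{k}')
    for n in ('scene','top'):
        p,W=cloud(n,f'{n}{k}'); z=W[...,2]; b=-.0018 if n=='scene' else .0017
        for nm,(x0,x1,y0,y1) in dict(counter=(.3,.55,.15,.5),unit=(.35,.66,-.235,.02)).items():
            zz=.02 if nm=='unit' else 0
            m=(z-b>.066+zz)&(z-b<.085+zz)&(W[...,0]>x0)&(W[...,0]<x1)&(W[...,1]>y0)&(W[...,1]<y1)
            kk,l,st,c=cv2.connectedComponentsWithStats(m.astype(np.uint8),connectivity=8)
            for i in range(1,kk):
                if st[i,4]>25: q=W[l==i]; print(n,nm,st[i,4],c[i].round(),rect(q[:,:2]),np.percentile(q[:,2],90).round(4))
E
python3 -c "from meas import *; look(5)"; python3 go.py .4235 .374 .1 85
```

```text
scene counter 151 [347. 296.] (array([0.4244, 0.3767]), array([62.1, 60.8]), 72.6) 0.0744
scene unit 149 [392. 188.] (array([ 0.5178, -0.1801]), array([70. , 98.8]), 85.0) 0.0932
top counter 42 [264. 264.] (array([0.4416, 0.3787]), array([29.6, 58.6]), 14.0) 0.0811
top unit 55 [434. 263.] (array([ 0.5397, -0.1851]), array([60.2, 57.2]), 86.7) 0.1001
t 12.5167 jaw 84.5 q6 -57.4 shift [-0.321  0.658 -1.636] turn [-0.001  0.018  0.012] F [-0.3  0.6  0.4] w 0.0853
```

View pics/top5.png

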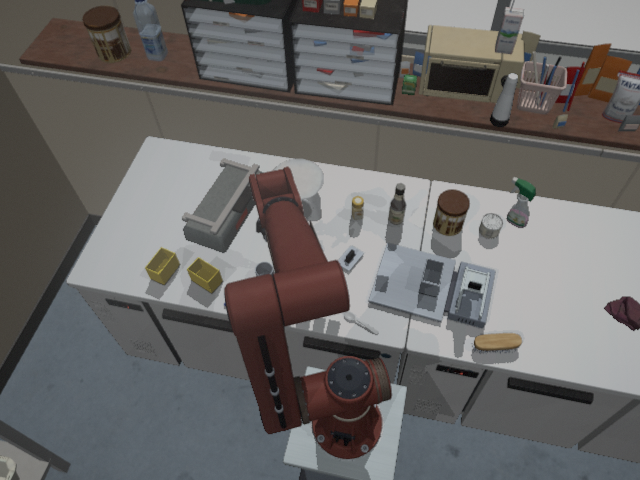

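The oblong pot stands on the plate at about (0.518, -0.181) at 175°, at top (432,275). Now the round pot.

Call:
jog_arm(
  steps=[
    [-0.11,0.22,0,0,0,0],
    [-0.11,0.22,0,0,0,0],
    [-0.1,0.22,0,0,0.018,0.01],
    [0,0,-0.2,0,0,0],
    [0,0,-0.3,0,0,0],
    [0,0,-0.3,0,0,0],
    [0,0,-0.2,0,0,0],
    [0,0,0,0,0,0],
  ],
)

```text
clock: 13.18
tcp_pos: [0.4281, 0.3665, 0.163]
orientation: [[-0.995, 0.101, 0.007], [0.101, 0.995, -0.001], [-0.007, -0.001, -1.0]]
force: [-0.7, -1.2, -0.3]
width: 0.0856
```

```bash
python3 go.py .4235 .3745 .1 85
```

```text
t 13.1833 jaw 84.2 q6 -50.5 shift [-0.046  0.08  -0.63 ] turn [0.002 0.009 0.018] F [-0.7 -1.2 -0.3] w 0.0856
```

Call:
jog_arm(
  steps=[
    [-0.05,0.08,-0.1,0,0.01,0.018],
    [0,0,-0.15,0,0,0],
    [0,0,-0.15,0,0,0],
    [-0.02,0.03,-0.12,0,0,0],
    [0,0,-0.06,0,0,0],
    [0,0,0,0,0,0],
  ],
)

```text
clock: 13.68
tcp_pos: [0.4248, 0.376, 0.106]
orientation: [[-0.996, 0.092, 0.002], [0.092, 0.996, 0.001], [-0.002, 0.002, -1.0]]
force: [0.0, 0.4, -1.3]
width: 0.0854
```

```bash
python3 go.py .4235 .3745 .1 85
```

```text
t 13.6833 jaw 84.7 q6 -50.3 shift [-0.013 -0.015 -0.06 ] turn [-0.002  0.003  0.006] F [ 0.   0.4 -1.3] w 0.0854
```

Call:
jog_arm(
  steps=[
    [0,0,0,0,0,0],
    [0,0,0,0,0,0],
    [0,0,0,0,0,0],
    [0,0,0,0,0,0],
    [0,0,0,0,0,0],
    [0,0,0,0,0,0],
    [0,0,0,0,0,0],
    [0,0,0,0,0,0],
    [0,0,0,0,0,0],
    [0,0,0,0,0,0],
  ],
  grip=255,
  squeeze=60,
)

```text
clock: 14.52
tcp_pos: [0.4251, 0.3762, 0.108]
orientation: [[-0.996, 0.091, 0.004], [0.091, 0.996, 0.002], [-0.004, 0.002, -1.0]]
force: [-0.6, 0.9, -2.6]
width: 0.0617
```

```bash
python3 go.py .5255 -.060 .23 85.1
```

```text
t 14.5167 jaw 84.8 q6 -50.3 shift [ 1.004 -4.362  1.22 ] turn [-0.002  0.005  0.007] F [-0.6  0.9 -2.6] w 0.0617
```

Call:
jog_arm(
  steps=[
    [0,0,0.1,0,0,0],
    [0,0,0.2,0,0,0],
    [0,0,0.3,0,0,0],
    [0,0,0.3,0,0,0],
    [0,-0.1,0.2,0,0,0],
    [0.05,-0.3,0.1,0,0,0],
    [0.08,-0.35,0,0,0,0],
    [0.1,-0.35,0,0,0,0],
    [0.1,-0.35,0,0,0,0],
    [0.1,-0.35,0,0,0,0],
    [0.1,-0.35,0,0,0,0],
    [0.1,-0.35,0,0,0,0],
    [0.1,-0.35,0,0,0,0],
    [0.1,-0.35,0,0,0,0],
    [0.1,-0.35,0,0,0,0],
    [0.1,-0.35,0,0,0,0],
    [0.05,-0.3,0,0,0,0],
    [0,-0.1,0,0,0,0],
    [0,0,0,0,0,0],
  ],
)

```text
clock: 16.1
tcp_pos: [0.5334, -0.074, 0.2506]
orientation: [[-0.996, 0.084, 0.024], [0.084, 0.996, 0.002], [-0.024, 0.004, -1.0]]
force: [-0.0, 0.6, -2.2]
width: 0.0616
```

```bash
python3 go.py .5255 -.060 .13 85.1
```

```text
t 16.1 jaw 85.2 q6 -100.9 shift [-0.079  0.14  -1.206] turn [-0.002  0.03  -0.002] F [-0.   0.6 -2.2] w 0.0616
```

Call:
jog_arm(
  steps=[
    [-0.05,0.1,-0.1,0,0.03,0],
    [-0.03,0.04,-0.2,0,0,0],
    [0,0,-0.25,0,0,0],
    [0,0,-0.25,0,0,0],
    [0,0,-0.15,0,0,0],
    [0,0,-0.1,0,0,0],
    [0,0,0,0,0,0],
  ],
)

```text
clock: 16.68
tcp_pos: [0.5208, -0.0466, 0.1421]
orientation: [[-0.997, 0.079, -0.006], [0.079, 0.997, 0.009], [0.006, 0.008, -1.0]]
force: [0.1, 0.3, -2.6]
width: 0.0616
```

```bash
python3 go.py .5255 -.060 .13 85.1
```

```text
t 16.6833 jaw 85.5 q6 -98.7 shift [ 0.047 -0.134 -0.121] turn [-0.011 -0.007 -0.008] F [ 0.1  0.3 -2.6] w 0.0616
```

Call:
jog_arm(
  steps=[
    [0.04,-0.13,0,-0.011,-0.007,-0.008],
    [0,0,0,0,0,0],
    [0,0,-0.08,0,0,0],
    [0,0,-0.04,0,0,0],
    [0,0,0,0,0,0],
  ],
)

```text
clock: 17.1
tcp_pos: [0.526, -0.0569, 0.1313]
orientation: [[-0.997, 0.082, 0.002], [0.082, 0.997, 0.0], [-0.002, 0.0, -1.0]]
force: [0.2, -0.1, -2.9]
width: 0.0613
```

```bash
python3 go.py .5255 -.060 .13 85.1
```

```text
t 17.1 jaw 85.3 q6 -99.1 shift [-0.005 -0.031 -0.013] turn [-0.     0.003 -0.005] F [ 0.2 -0.1 -2.9] w 0.0613
```

Call:
jog_arm(
  steps=[
    [0,0,-0.04,0,0,0],
    [0,0,0,0,0,0],
  ],
)

```text
clock: 17.27
tcp_pos: [0.5274, -0.0572, 0.1284]
orientation: [[-0.997, 0.082, 0.006], [0.082, 0.997, -0.001], [-0.006, -0.0, -1.0]]
force: [-0.7, 0.5, -2.8]
width: 0.0619
```

Call:
jog_arm(
  steps=[
    [0,0,-0.03,0,0,0],
  ],
)

```text
clock: 17.35
tcp_pos: [0.5283, -0.0575, 0.1275]
orientation: [[-0.997, 0.083, 0.006], [0.083, 0.997, -0.001], [-0.006, -0.0, -1.0]]
force: [-10.2, 2.7, 28.5]
width: 0.0616
```

Contact at z≈0.128. Releasing, lifting, and moving to the round lid side.

Call:
jog_arm(
  steps=[
    [0,0,0,0,0,0],
    [0,0,0,0,0,0],
    [0,0,0,0,0,0],
    [0,0,0,0,0,0],
    [0,0,0,0,0,0],
    [0,0,0,0,0,0],
    [0,0,0,0,0,0],
  ],
  grip=0,
)

```text
clock: 17.93
tcp_pos: [0.5313, -0.0585, 0.1309]
orientation: [[-0.996, 0.083, 0.013], [0.083, 0.997, -0.002], [-0.013, -0.001, -1.0]]
force: [-0.1, 0.8, 0.5]
width: 0.0856
```

Call:
jog_arm(
  steps=[
    [0,0,0.2,0,0,0],
    [0,0,0.3,0,0,0],
    [0,0,0.3,0,0,0],
    [0,0,0.3,0,0,0],
    [0,0.2,0,0,0,0],
    [0,0.3,0,0,0,0],
    [-0.1,0.35,0,0,0,0],
    [-0.1,0.35,0,0,0,0],
    [-0.1,0.35,0,0,0,0],
    [-0.1,0.35,0,0,0,0],
    [-0.1,0.35,0,0,0,0],
    [-0.1,0.35,0,0,0,0],
    [-0.1,0.35,0,0,0,0],
    [-0.1,0.35,0,0,0,0],
    [0,0.3,0,0,0,0],
    [0,0,0,0,0,0],
  ],
)

```text
clock: 19.27
tcp_pos: [0.4434, 0.3148, 0.2467]
orientation: [[-0.996, 0.092, 0.017], [0.092, 0.996, 0.001], [-0.017, 0.002, -1.0]]
force: [-0.1, -0.1, 0.9]
width: 0.0852
```

```bash
python3 -c "
from meas import *; look(6)
for n in ('scene','top'):
    p,W=cloud(n,n+'6'); z=W[...,2]
    for c in ((.578,.24),(.568,.108)):
        q=W[(z>.025)&(z<.06)&(np.hypot(W[...,0]-c[0],W[...,1]-c[1])<.05)]
        if len(q)>9: print(n,'bar',rect(q[:,:2]))
"; python3 go.py .57 .109 .08 66
```

```text
scene unit 143 [392. 188.] (array([ 0.5188, -0.1799]), array([69.3, 99. ]), 85.6) 0.093
scene unit 94 [376. 204.] (array([ 0.527 , -0.0558]), array([55.8, 66.7]), 30.2) 0.0932
top unit 85 [395. 263.] (array([ 0.5283, -0.0581]), array([63.1, 58.1]), 5.0) 0.0994
top unit 115 [433. 272.] (array([ 0.517 , -0.1833]), array([ 59.5, 100.7]), 85.4) 0.1002
scene bar (array([0.5789, 0.2415]), array([41.1, 17.4]), 10.0)
scene bar (array([0.5636, 0.1104]), array([ 9.8, 29. ]), 59.5)
top bar (array([0.5629, 0.1052]), array([43.7, 74.3]), 59.7)
t 19.3667 jaw 84.6 q6 -56.5 shift [ 1.265 -2.022 -1.659] turn [ 0.007  0.018 -0.414] F [-1.  -1.6 -0.2] w 0.0855
```

View pics/scene6.png

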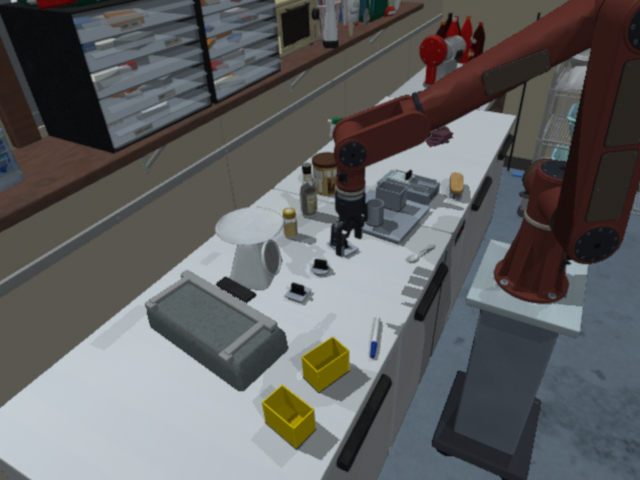

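View pics/top6.png

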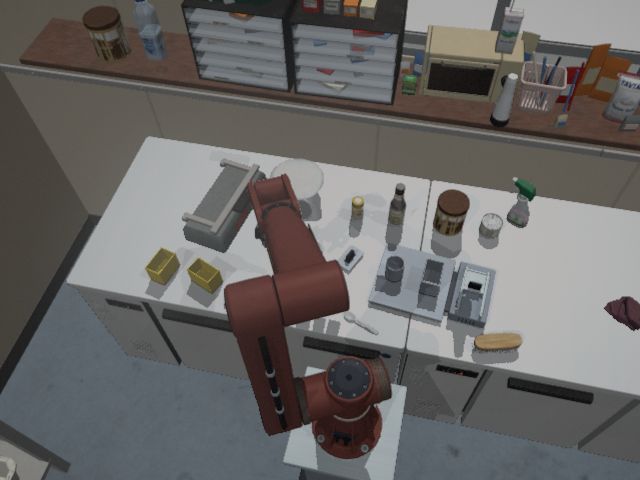

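Both pots stand on the plate: round at (0.5275, -0.057), oblong at (0.518, -0.181). The nearer lid is next, the round one, with its bar at (0.5785, 0.240) and about 5°.

Call:
jog_arm(
  steps=[
    [0.27,-0.15,-0.1,0,0.01,0.05],
    [0.27,-0.15,-0.1,0,0.01,0.05],
    [0.27,-0.15,-0.2,0,0,0.05],
    [0.27,-0.15,-0.2,0,0,0.05],
    [0.27,-0.15,-0.2,0,0,0.03],
    [0,0,-0.1,0,0,0],
    [0,0,0,0,0,0],
  ],
)

```text
clock: 19.95
tcp_pos: [0.5845, 0.2227, 0.1532]
orientation: [[-0.996, -0.091, 0.001], [-0.091, 0.996, -0.005], [-0.0, -0.005, -1.0]]
force: [-1.2, 0.9, -0.2]
width: 0.0856
```

```bash
python3 go.py .5785 .24 .09 95
python3 - <<'E'
from h import *
grab('scene','s7');p=cv2.imread('pics/s7.png'); cv2.imwrite('pics/s7c.png',cv2.resize(p[200:320,260:400],None,fx=5,fy=5,interpolation=cv2.INTER_CUBIC))
E
```

```text
t 19.95 jaw 95.2 q6 -80.5 shift [-0.06   0.173 -0.632] turn [ 0.007  0.001 -0.005] F [-1.2  0.9 -0.2] w 0.0856
```

View pics/s7c.png

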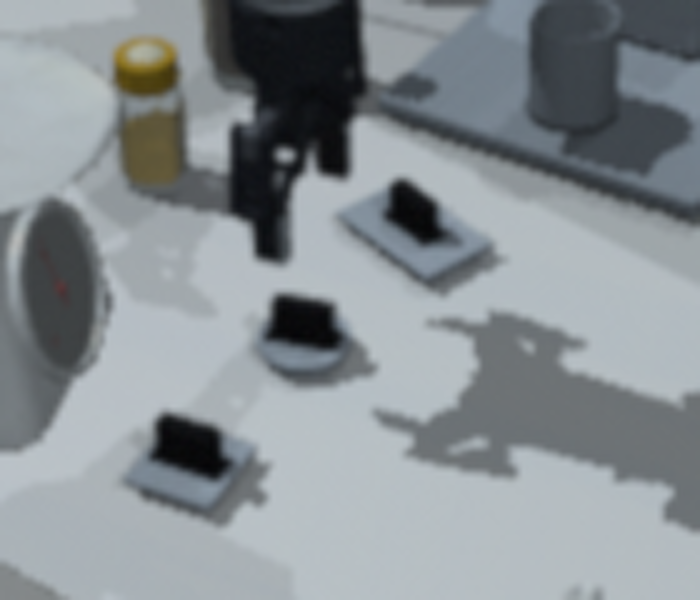

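The crop confirms it: the round-plate lid is at scene (321,267), between the square one (298,292) and the oblong one (343,246).

Call:
jog_arm(
  steps=[
    [-0.06,0.17,-0.1,0.007,0,0],
    [0,0,-0.15,0,0,0],
    [0,0,-0.15,0,0,0],
    [0,0,-0.1,0,0,0],
    [0,0,0,0,0,0],
  ],
)

```text
clock: 20.42
tcp_pos: [0.5764, 0.243, 0.1067]
orientation: [[-0.996, -0.089, 0.007], [-0.089, 0.996, 0.004], [-0.007, 0.003, -1.0]]
force: [-1.1, 0.8, 0.8]
width: 0.0856
```

```bash
python3 go.py .5785 .24 .09 95
```

```text
t 20.4167 jaw 95.1 q6 -78.8 shift [ 0.021 -0.03  -0.167] turn [-0.005  0.009 -0.003] F [-1.1  0.8  0.8] w 0.0856
```

Call:
jog_arm(
  steps=[
    [0.02,-0.03,-0.09,0,0.009,0],
    [0,0,-0.06,0,0,0],
    [0,0,-0.02,0,0,0],
    [0,0,0,0,0,0],
  ],
)

```text
clock: 20.75
tcp_pos: [0.5777, 0.2422, 0.0906]
orientation: [[-0.996, -0.092, 0.001], [-0.092, 0.996, 0.005], [-0.002, 0.005, -1.0]]
force: [-0.6, -0.7, -0.4]
width: 0.0856
```

```bash
python3 go.py .5785 .24 .09 95
```

```text
t 20.75 jaw 95.3 q6 -79.2 shift [ 0.008 -0.022 -0.006] turn [-0.006  0.002 -0.006] F [-0.6 -0.7 -0.4] w 0.0856
```

Call:
jog_arm(
  steps=[
    [0,0,0,0,0,0],
    [0,0,0,0,0,0],
    [0,0,0,0,0,0],
    [0,0,0,0,0,0],
    [0,0,0,0,0,0],
    [0,0,0,0,0,0],
    [0,0,0,0,0,0],
    [0,0,0,0,0,0],
    [0,0,0,0,0,0],
    [0,0,0,0,0,0],
    [0,0,0,0,0,0],
    [0,0,0,0,0,0],
    [0,0,0,0,0,0],
  ],
  grip=255,
  squeeze=40,
)

```text
clock: 21.83
tcp_pos: [0.5794, 0.2421, 0.0929]
orientation: [[-0.996, -0.091, 0.005], [-0.091, 0.996, 0.006], [-0.006, 0.005, -1.0]]
force: [0.3, -0.0, -0.8]
width: 0.013
```

Call:
jog_arm(
  steps=[
    [0,0,0.1,0,0,0],
    [0,0,0.2,0,0,0],
    [0,0,0.3,0,0,0],
    [0,0,0.3,0,0,0],
    [0,0,0.3,0,0,0],
    [0,-0.1,0.1,0,0,0],
    [-0.05,-0.25,0,0,0,0],
    [-0.05,-0.35,0,0,0,0],
    [-0.05,-0.35,0,0,0,0],
    [-0.05,-0.35,0,0,0,0],
    [-0.05,-0.35,0,0,0,0],
    [-0.05,-0.35,0,0,0,0],
    [-0.05,-0.3,0,0,0,0],
    [-0.05,-0.15,0,0,0,0],
    [0,0,0,0,0,0],
  ],
)

```text
clock: 23.08
tcp_pos: [0.5294, -0.0272, 0.228]
orientation: [[-0.995, -0.097, 0.001], [-0.097, 0.995, 0.002], [-0.002, 0.002, -1.0]]
force: [-0.2, 1.0, -1.1]
width: 0.0129
```

```bash
python3 go.py .5275 -.057 .2 93
python3 - <<'E'
from h import *
for n,(a,b,c,d) in dict(scene=(130,250,310,450),top=(200,320,340,480)).items():
    grab(n,n+'8');p=cv2.imread(f'pics/{n}8.png'); cv2.imwrite(f'pics/{n}8c.png',cv2.resize(p[a:b,c:d],None,fx=5,fy=5,interpolation=cv2.INTER_CUBIC))
E
```

```text
t 23.0833 jaw 95.6 q6 -106.2 shift [-0.019 -0.298 -0.28 ] turn [-0.002  0.002 -0.057] F [-0.2  1.  -1.1] w 0.0129
```

View pics/scene8c.png

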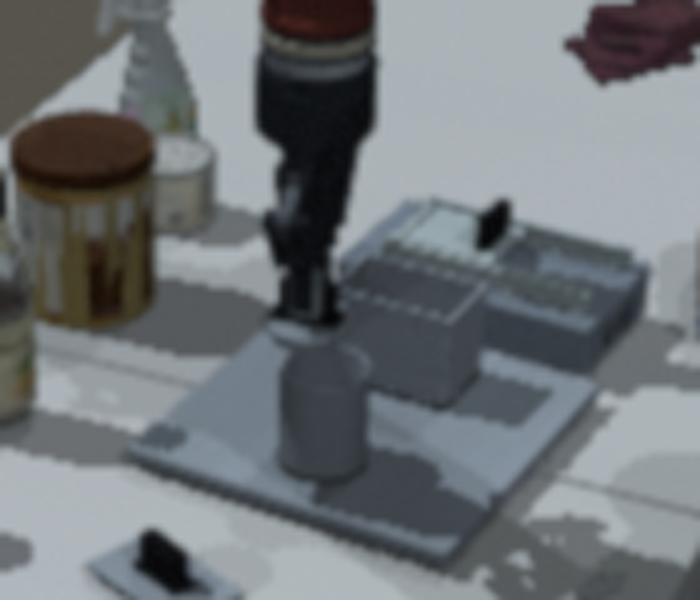

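View pics/top8c.png

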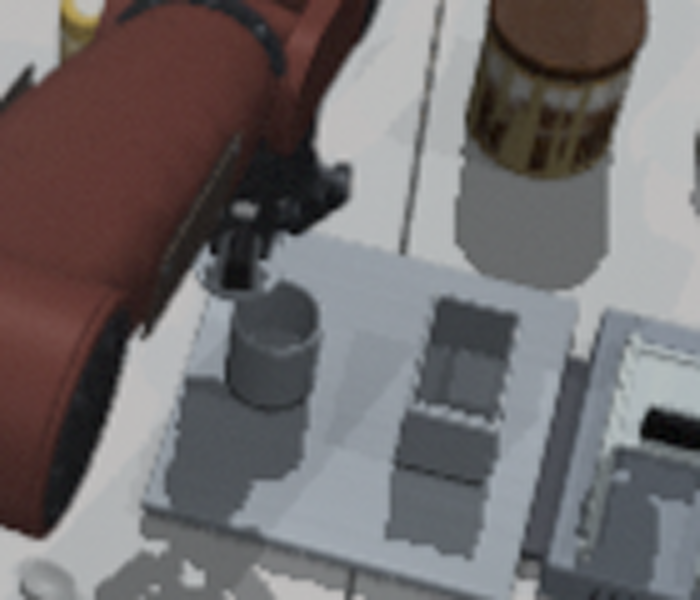

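The lid is held level; the pot sits below it at top (394,268). Centring over the pot.

Call:
jog_arm(
  steps=[
    [-0.01,-0.15,0,0,0,0],
    [-0.01,-0.13,-0.05,0,0,0],
    [0,0,-0.1,0,0,0],
    [0,0,0,0,0,0],
  ],
)

```text
clock: 23.52
tcp_pos: [0.5286, -0.0504, 0.2116]
orientation: [[-0.995, -0.102, 0.003], [-0.102, 0.995, 0.006], [-0.004, 0.006, -1.0]]
force: [-1.2, 0.3, -0.5]
width: 0.0133
```

```bash
python3 go.py .5275 -.057 .18 95
python3 - <<'E'
from meas import *
s=read_state()
for n in ('scene','top'):
    grab(n,n+'9'); p,W=cloud(n,n+'9'); z=W[...,2]; r=np.hypot(W[...,0]-.5275,W[...,1]+.057)
    L=s['tcp_pos'][2]-.0929+.011
    for nm,a,b in (('lid',L-.006,L+.006),('pot',.08,.1)):
        q=W[(r<.05)&(z>a)&(z<b)]; 
        if len(q)>9: print(n,nm,len(q),rect(q[:,:2]),cv2.minEnclosingCircle((q[:,:2]*1000).astype(np.float32)),np.percentile(q[:,2],[10,50,90]))
for n,(a,b,c,d) in dict(scene=(130,250,310,450),top=(200,320,340,480)).items():
    p=cv2.imread(f'pics/{n}9.png'); cv2.imwrite(f'pics/{n}9c.png',cv2.resize(p[a:b,c:d],None,fx=5,fy=5,interpolation=cv2.INTER_CUBIC))
E
```

```text
t 23.5167 jaw 95.9 q6 -109.2 shift [-0.011 -0.066 -0.316] turn [-0.008  0.004 -0.019] F [-1.2  0.3 -0.5] w 0.0133
scene lid 104 (array([ 0.5258, -0.041 ]), array([57.1, 50.5]), 28.7) ((526.6968994140625, -44.30259323120117), 32.09007263183594) [0.12638949 0.12952287 0.13268668]
scene pot 109 (array([ 0.5271, -0.0507]), array([60.7, 63.2]), 30.6) ((527.7696533203125, -52.44240188598633), 34.263397216796875) [0.08159552 0.08660158 0.09252395]
top lid 81 (array([ 0.524 , -0.0481]), array([57.3, 46.7]), 75.5) ((529.18701171875, -47.063541412353516), 32.140525817871094) [0.12733309 0.1325549  0.13506214]
top pot 80 (array([ 0.5172, -0.0599]), array([45.5, 60.1]), 18.5) ((525.1849975585938, -57.41492462158203), 32.30643081665039) [0.08183067 0.09021036 0.09544497]
```

View pics/scene9c.png

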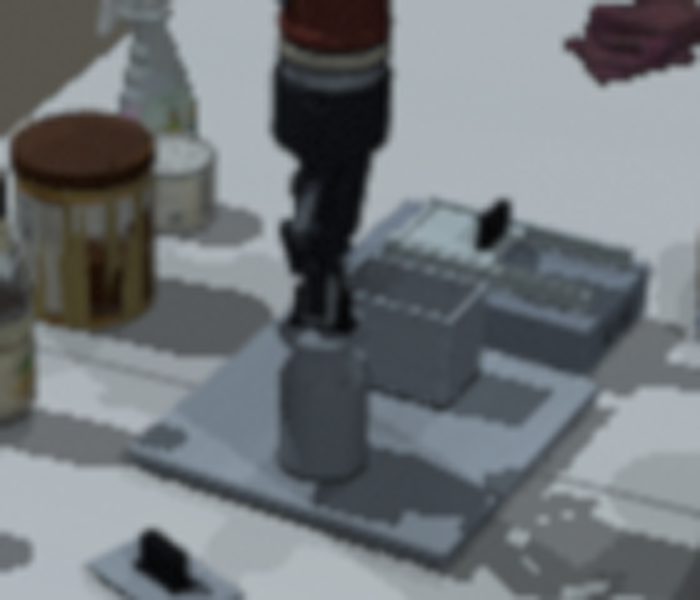

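View pics/top9c.png

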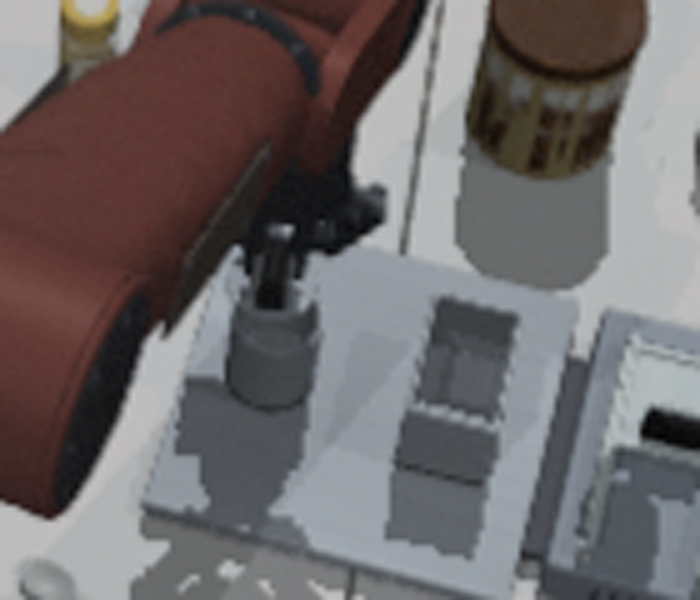

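Call:
jog_arm(
  steps=[
    [-0.01,-0.07,-0.05,-0.005,0.004,0],
    [0,0,-0.1,0,0,0],
    [0,0,0,0,0,0],
  ],
)

```text
clock: 23.87
tcp_pos: [0.5292, -0.0561, 0.1972]
orientation: [[-0.994, -0.105, 0.003], [-0.105, 0.994, 0.002], [-0.004, 0.001, -1.0]]
force: [-0.5, 0.0, -1.1]
width: 0.0131
```

```bash
python3 go.py .5275 -.0575 .18 95
```

```text
t 23.8667 jaw 96.1 q6 -109.8 shift [-0.017 -0.014 -0.172] turn [-0.002  0.004 -0.023] F [-0.5  0.  -1.1] w 0.0131
```

Call:
jog_arm(
  steps=[
    [-0.015,-0.015,-0.07,0,0,0],
    [0,0,-0.05,0,0,0],
    [0,0,0,0,0,0],
  ],
)

```text
clock: 24.12
tcp_pos: [0.5273, -0.0572, 0.1832]
orientation: [[-0.994, -0.106, 0.002], [-0.106, 0.994, 0.002], [-0.003, 0.002, -1.0]]
force: [0.7, 0.6, -0.7]
width: 0.0131
```

```bash
python3 go.py .5275 -.0575 .18 95
```

```text
t 24.1167 jaw 96.1 q6 -110.0 shift [ 0.002 -0.003 -0.032] turn [-0.003  0.003 -0.024] F [ 0.7  0.6 -0.7] w 0.0131
```

Call:
jog_arm(
  steps=[
    [0,0,-0.03,0,0,0],
    [0,0,-0.02,0,0,0],
  ],
)

```text
clock: 24.28
tcp_pos: [0.5279, -0.0573, 0.1797]
orientation: [[-0.994, -0.106, 0.002], [-0.106, 0.994, 0.002], [-0.003, 0.002, -1.0]]
force: [-7.6, 1.2, 18.9]
width: 0.0134
```

Seated: contact at z=0.180, as expected. Releasing.

Call:
jog_arm(
  steps=[
    [0,0,0,0,0,0],
    [0,0,0,0,0,0],
    [0,0,0,0,0,0],
    [0,0,0,0,0,0],
    [0,0,0,0,0,0],
    [0,0,0,0,0,0],
    [0,0,0,0,0,0],
    [0,0,0,0,0,0],
    [0,0,0,0,0,0],
    [0,0,0,0,0,0],
  ],
  grip=0,
)

```text
clock: 25.12
tcp_pos: [0.5292, -0.0575, 0.1811]
orientation: [[-0.994, -0.106, 0.006], [-0.106, 0.994, 0.001], [-0.006, 0.001, -1.0]]
force: [0.4, 0.2, -0.2]
width: 0.0855
```

Call:
jog_arm(
  steps=[
    [0,0,0.2,0,0,0],
    [0,0,0.3,0,0,0],
    [0,0,0.3,0,0,0],
    [0,0.2,0,0,0,-0.08],
    [0,0.3,0,0,0,-0.08],
    [0,0.35,0,0,0,-0.08],
    [0.05,0.35,0,0,0,-0.08],
    [0.05,0.35,-0.1,0,0,-0.08],
    [0.1,0.35,-0.2,0,0,-0.08],
    [0.1,0.35,-0.2,0,0,-0.08],
    [0,0.35,-0.2,0,0,-0.08],
    [0,0,0,0,0,0],
  ],
)

```text
clock: 26.12
tcp_pos: [0.5604, 0.2115, 0.1968]
orientation: [[-0.908, 0.418, 0.018], [0.418, 0.909, 0.0], [-0.016, 0.007, -1.0]]
force: [-0.7, -0.6, -1.4]
width: 0.0854
```

```bash
python3 go.py .5695 .109 .09 66
python3 - <<'E'
from h import *
for n,(a,b,c,d) in dict(scene=(150,270,310,450),top=(200,320,340,480)).items():
    grab(n,n+'10');p=cv2.imread(f'pics/{n}10.png'); cv2.imwrite(f'pics/{n}10c.png',cv2.resize(p[a:b,c:d],None,fx=5,fy=5,interpolation=cv2.INTER_CUBIC))
E
```

```text
t 26.1167 jaw 65.3 q6 -51.1 shift [ 0.091 -1.025 -1.068] turn [-0.     0.023  0.015] F [-0.7 -0.6 -1.4] w 0.0854
```

View pics/scene10c.png

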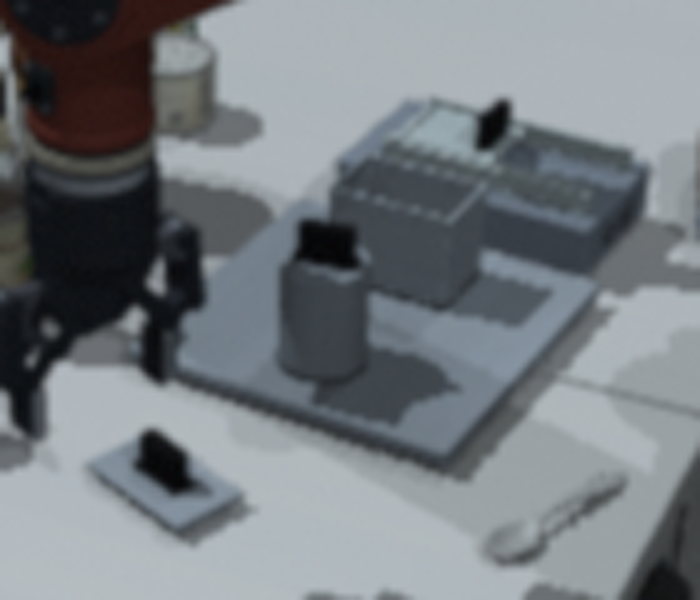

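View pics/top10c.png

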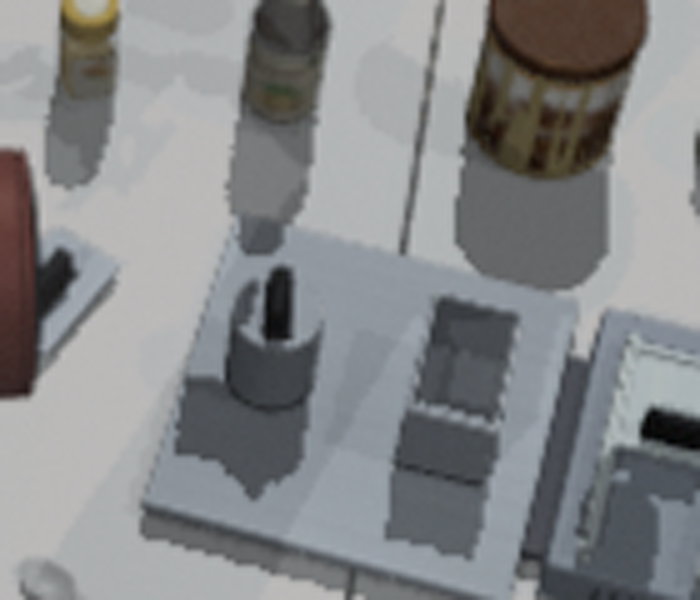

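The round lid is seated flush, and the oblong lid is clear at scene (343,246). Going for the oblong lid.

Call:
jog_arm(
  steps=[
    [0.02,-0.25,-0.1,0,0.01,0.015],
    [0.02,-0.3,-0.1,0,0.01,0],
    [0.02,-0.3,-0.15,0,0,0],
    [0.02,-0.17,-0.15,0,0,0],
    [0,0,0,0,0,0],
  ],
)

```text
clock: 26.63
tcp_pos: [0.5739, 0.0985, 0.1558]
orientation: [[-0.916, 0.401, 0.019], [0.401, 0.916, -0.003], [-0.019, 0.005, -1.0]]
force: [-0.1, 0.5, -0.5]
width: 0.0854
```

```bash
python3 go.py .569 .109 .092 66
```

```text
t 26.6333 jaw 66.4 q6 -63.3 shift [-0.049  0.105 -0.638] turn [ 0.004  0.024 -0.008] F [-0.1  0.5 -0.5] w 0.0854
```

Call:
jog_arm(
  steps=[
    [-0.05,0.1,-0.1,0.004,0.024,-0.008],
    [0,0,-0.15,0,0,0],
    [0,0,-0.15,0,0,0],
    [0,0,-0.1,0,0,0],
    [0,0,0,0,0,0],
  ],
)

```text
clock: 27.05
tcp_pos: [0.5712, 0.1074, 0.1096]
orientation: [[-0.91, 0.415, 0.006], [0.415, 0.91, 0.003], [-0.005, 0.005, -1.0]]
force: [-0.3, -0.4, -0.4]
width: 0.0852
```

```bash
python3 go.py .569 .109 .092 66
python3 - <<'E'
from h import *
n='scene'; a,b,c,d=200,280,300,400
grab(n,n+'11');p=cv2.imread(f'pics/{n}11.png'); cv2.imwrite(f'pics/{n}11c.png',cv2.resize(p[a:b,c:d],None,fx=6,fy=6,interpolation=cv2.INTER_CUBIC))
E
```

```text
t 27.05 jaw 65.5 q6 -61.9 shift [-0.022  0.016 -0.176] turn [-0.004  0.008  0.011] F [-0.3 -0.4 -0.4] w 0.0852
```

View pics/scene11c.png

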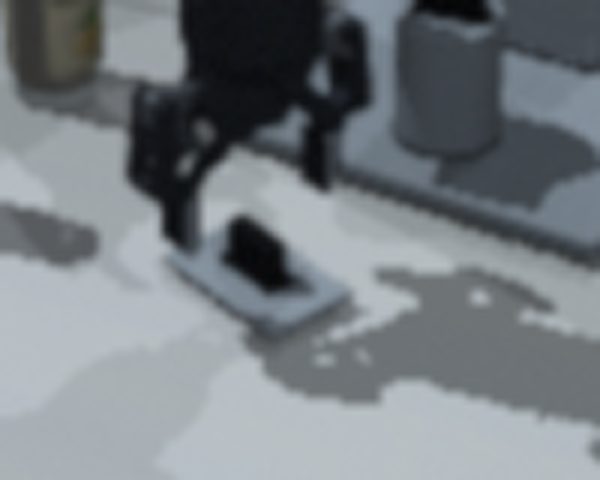

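Run:
```python
from h import *
c=cams.calibration('scene'); R=c['R'];t=c['t']
def pr(X): x=R@X+t; return np.array([c['fx']*x[0]/x[2]+c['cx'],c['fy']*x[1]/x[2]+c['cy']])
s=read_state(); p=s['tcp_pos']; O=np.array(s['orientation'])
for h in (.06,.073):
    for sgn in (-1,0,1):
        u=pr(p+O[:,2]*h+O[:,1]*sgn*.05); print(h,sgn,u.round(1),((u-[300,200])*6).round())
for X in ((.569,.109,.041),(.569,.109,.013)): print(((pr(np.array(X))-[300,200])*6).round())
```

```text
0.06 -1 [354.  229.7] [324. 178.]
0.06 0 [342.1 235.3] [253. 212.]
0.06 1 [329.8 241.1] [179. 246.]
0.073 -1 [353.9 233. ] [324. 198.]
0.073 0 [342.1 238.6] [253. 231.]
0.073 1 [329.9 244.4] [179. 266.]
[257. 229.]
[257. 271.]
```

The projected tips and bar agree with the picture, so I'm carrying on down.

Call:
jog_arm(
  steps=[
    [-0.02,0.015,-0.08,0,0.008,0.01],
    [0,0,-0.06,0,0,0],
    [0,0,-0.03,0,0,0],
    [0,0,0,0,0,0],
  ],
)

```text
clock: 27.43
tcp_pos: [0.5712, 0.111, 0.0949]
orientation: [[-0.914, 0.405, 0.005], [0.405, 0.914, 0.004], [-0.003, 0.005, -1.0]]
force: [-0.2, 0.4, 0.1]
width: 0.0853
```

Call:
jog_arm(
  steps=[
    [0,0,0,0,0,0],
    [0,0,0,0,0,0],
    [0,0,0,0,0,0],
    [0,0,0,0,0,0],
    [0,0,0,0,0,0],
    [0,0,0,0,0,0],
    [0,0,0,0,0,0],
    [0,0,0,0,0,0],
    [0,0,0,0,0,0],
    [0,0,0,0,0,0],
    [0,0,0,0,0,0],
    [0,0,0,0,0,0],
    [0,0,0,0,0,0],
  ],
  grip=255,
  squeeze=40,
)

```text
clock: 28.52
tcp_pos: [0.5721, 0.1109, 0.0964]
orientation: [[-0.914, 0.405, 0.007], [0.405, 0.914, 0.003], [-0.005, 0.006, -1.0]]
force: [-0.3, 0.2, -0.0]
width: 0.013
```

```bash
python3 go.py .5175 -.1815 .25 85.1
```

```text
t 28.5167 jaw 66.1 q6 -62.3 shift [-0.546 -2.924  1.536] turn [-0.006  0.008  0.422] F [-0.3  0.2 -0. ] w 0.013
```

Call:
jog_arm(
  steps=[
    [0,0,0.1,0,0,0],
    [0,0,0.2,0,0,0],
    [0,0,0.35,0,0,0],
    [0,0,0.35,0,0,0],
    [0,0,0.35,0,0,0],
    [0,0,0.3,0,0,0.04],
    [0,-0.1,0.05,0,0,0.04],
    [-0.05,-0.25,0,0,0,0.04],
    [-0.07,-0.35,0,0,0,0.04],
    [-0.07,-0.35,0,0,0,0.04],
    [-0.07,-0.35,0,0,0,0.04],
    [-0.07,-0.35,0,0,0,0.04],
    [-0.07,-0.35,0,0,0,0.04],
    [-0.07,-0.35,0,0,0,0.04],
    [-0.05,-0.25,0,0,0,0.04],
    [0,-0.1,0,0,0,0],
    [0,0,0,0,0,0],
  ],
)

```text
clock: 29.93
tcp_pos: [0.5106, -0.178, 0.2852]
orientation: [[-0.997, 0.081, 0.012], [0.081, 0.997, 0.002], [-0.012, 0.003, -1.0]]
force: [-0.2, -0.4, -1.2]
width: 0.0131
```

```bash
python3 go.py .5175 -.1815 .22 85.1
```

```text
t 29.9333 jaw 85.4 q6 -112.3 shift [ 0.069 -0.035 -0.652] turn [-0.003  0.016 -0.006] F [-0.2 -0.4 -1.2] w 0.0131
```

Call:
jog_arm(
  steps=[
    [0.04,-0.02,-0.2,0,0.015,0],
    [0.03,-0.015,-0.3,0,0,0],
    [0,0,-0.15,0,0,0],
    [0,0,0,0,0,0],
  ],
)

```text
clock: 30.27
tcp_pos: [0.5201, -0.1792, 0.2224]
orientation: [[-0.996, 0.084, 0.008], [0.084, 0.996, 0.002], [-0.008, 0.003, -1.0]]
force: [-0.3, 0.6, -1.1]
width: 0.0129
```

```bash
python3 go.py .5175 -.1815 .2 85.1
python3 - <<'E'
from meas import *
s=read_state(); z0=s['tcp_pos'][2]-.0964
print(s['tcp_pos'])
for n in ('scene','top'):
    grab(n,n+'12'); p,W=cloud(n,n+'12'); z=W[...,2]; d=W[...,:2]-[.5175,-.1815]; b=-.0018 if n=='scene' else .0017
    ok=(abs(d[...,0])<.075)&(abs(d[...,1])<.06)
    for nm,a,bb in (('lid',z0+.001+b,z0+.018+b),('pot',.08,.101)):
        q=W[ok&(z>a)&(z<bb)]; 
        if len(q)>9: print(n,nm,len(q),rect(q[:,:2]),np.percentile(q[:,2],[10,50,90]).round(4))
for n,(a,b,c,d) in dict(scene=(110,230,330,470),top=(200,320,380,520)).items():
    p=cv2.imread(f'pics/{n}12.png'); cv2.imwrite(f'pics/{n}12c.png',cv2.resize(p[a:b,c:d],None,fx=5,fy=5,interpolation=cv2.INTER_CUBIC))
E
```

```text
t 30.2667 jaw 85.2 q6 -111.8 shift [-0.026 -0.023 -0.224] turn [-0.003  0.01  -0.001] F [-0.3  0.6 -1.1] w 0.0129
[ 0.52005478 -0.17923823  0.22237234]
scene lid 217 (array([ 0.5215, -0.1741]), array([66. , 93.6]), 83.8) [0.1294 0.1359 0.1389]
scene pot 189 (array([ 0.5177, -0.1804]), array([101.6,  71.7]), 0.1) [0.0814 0.0869 0.0919]
top lid 227 (array([ 0.522 , -0.1789]), array([57.6, 94.7]), 84.4) [0.1364 0.1398 0.1441]
top pot 88 (array([ 0.517 , -0.1835]), array([ 59.4, 100.9]), 85.1) [0.0831 0.0913 0.0975]
```

View pics/scene12c.png

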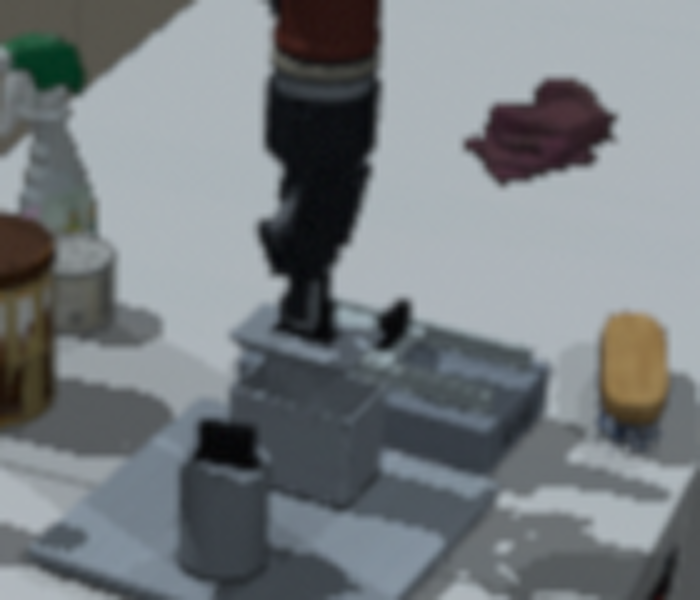

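View pics/top12c.png

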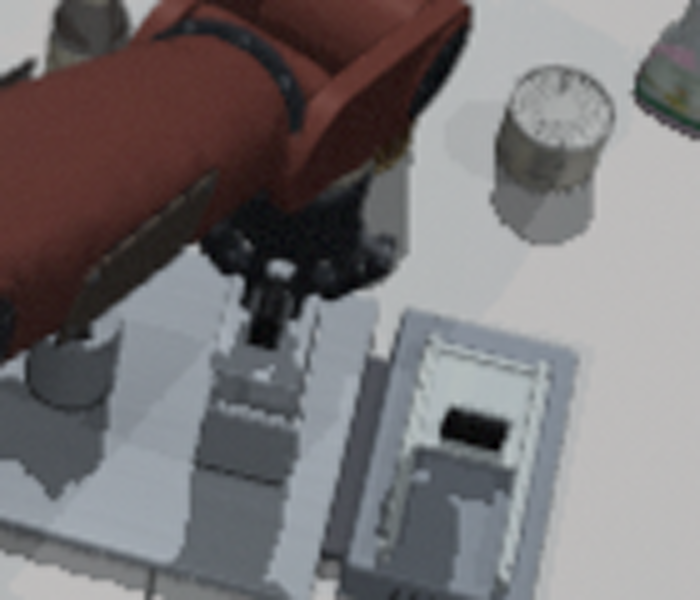

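The cameras put the lid 4 mm in x and about 4 mm in y from the pot's centre. Correcting to TCP (0.516, -0.183).

Call:
jog_arm(
  steps=[
    [-0.04,-0.04,-0.05,0,0.01,0],
    [0,0,-0.1,0,0,0],
    [0,0,0,0,0,0],
  ],
)

```text
clock: 30.62
tcp_pos: [0.5192, -0.183, 0.213]
orientation: [[-0.997, 0.081, 0.009], [0.081, 0.997, -0.002], [-0.009, -0.001, -1.0]]
force: [-1.4, 0.2, -0.9]
width: 0.0129
```

```bash
python3 go.py .516 -.183 .183 85.1
python3 - <<'E'
from meas import *
s=read_state(); z0=s['tcp_pos'][2]-.0964
for n in ('scene','top'):
    grab(n,n+'13'); p,W=cloud(n,n+'13'); z=W[...,2]; d=W[...,:2]-[.5175,-.1815]; b=-.0018 if n=='scene' else .0017
    ok=(abs(d[...,0])<.075)&(abs(d[...,1])<.06)
    for nm,a,bb in (('lid',z0+.006+b,z0+.018+b),('pot',.088+b,.099+b)):
        q=W[ok&(z>a)&(z<bb)]; 
        if len(q)>9: print(n,nm,len(q),rect(q[:,:2]),np.percentile(q[:,2],[10,50,90]).round(4))
E
```

```text
t 30.6167 jaw 85.3 q6 -112.2 shift [-0.032  0.    -0.3  ] turn [ 0.003  0.011 -0.005] F [-1.4  0.2 -0.9] w 0.0129
scene lid 197 (array([ 0.5183, -0.1777]), array([63.2, 96.8]), 87.5) [0.1242 0.1266 0.1299]
scene pot 85 (array([ 0.5188, -0.1759]), array([102.6,  64.2]), 2.5) [0.0867 0.0898 0.0931]
top lid 216 (array([ 0.5203, -0.1835]), array([57.2, 95.6]), 85.3) [0.127  0.1315 0.1347]
top pot 40 (array([ 0.5107, -0.1827]), array([59.3, 88.8]), 85.4) [0.0916 0.0942 0.0991]
```

Call:
jog_arm(
  steps=[
    [-0.025,-0.005,-0.08,0,0.011,0],
    [0,0,-0.08,0,0,0],
    [0,0,0,0,0,0],
  ],
)

```text
clock: 30.97
tcp_pos: [0.5183, -0.1847, 0.1991]
orientation: [[-0.997, 0.082, 0.005], [0.082, 0.997, -0.005], [-0.005, -0.004, -1.0]]
force: [-1.5, 0.4, -2.1]
width: 0.0129
```

```bash
python3 go.py .517 -.1835 .183 85.1
```

```text
t 30.9667 jaw 85.3 q6 -112.1 shift [-0.013  0.012 -0.161] turn [ 0.006  0.006 -0.005] F [-1.5  0.4 -2.1] w 0.0129
```

Call:
jog_arm(
  steps=[
    [-0.015,0.012,-0.06,0.006,0.006,0],
    [0,0,-0.06,0,0,0],
    [0,0,0,0,0,0],
  ],
)

```text
clock: 31.22
tcp_pos: [0.5164, -0.1834, 0.1854]
orientation: [[-0.997, 0.082, -0.001], [0.082, 0.997, 0.001], [0.001, 0.001, -1.0]]
force: [-0.2, 0.4, -1.0]
width: 0.0129
```

```bash
python3 go.py .517 -.1835 .183 85.1
```

```text
t 31.2167 jaw 85.3 q6 -112.2 shift [ 0.006 -0.001 -0.024] turn [-0.001 -0.001 -0.004] F [-0.2  0.4 -1. ] w 0.0129
```

At z=0.1854 with no contact force the plug is inside; the rim would have stopped it at 0.191. Finishing.

Call:
jog_arm(
  steps=[
    [0,0,-0.03,0,0,0],
    [0,0,-0.01,0,0,0],
  ],
)

```text
clock: 31.38
tcp_pos: [0.517, -0.1838, 0.1834]
orientation: [[-0.997, 0.082, -0.001], [0.082, 0.997, 0.001], [0.001, 0.001, -1.0]]
force: [-3.6, 1.8, 8.8]
width: 0.0134
```

Seated, contact at 0.183. Releasing, lifting, turning the jaws to the unit's x direction, then looking.

Call:
jog_arm(
  steps=[
    [0,0,0,0,0,0],
    [0,0,0,0,0,0],
    [0,0,0,0,0,0],
    [0,0,0,0,0,0],
    [0,0,0,0,0,0],
    [0,0,0,0,0,0],
    [0,0,0,0,0,0],
    [0,0,0,0,0,0],
    [0,0,0,0,0,0],
    [0,0,0,0,0,0],
  ],
  grip=0,
)

```text
clock: 32.22
tcp_pos: [0.518, -0.1843, 0.184]
orientation: [[-0.997, 0.082, 0.002], [0.082, 0.997, -0.001], [-0.002, -0.001, -1.0]]
force: [-0.2, -0.4, -0.5]
width: 0.0854
```

Call:
jog_arm(
  steps=[
    [0,0,0.2,0,0,0],
    [0,0,0.3,0,0,0],
    [0,0,0.3,0,0,0],
    [0,0,0.3,0,0,0],
    [-0.1,-0.3,0,0,0,-0.14],
    [-0.1,-0.35,0,0,0,-0.14],
    [-0.1,-0.35,0,0,0,-0.14],
    [-0.1,-0.35,0,0,0,-0.14],
    [-0.1,-0.35,0,0,0,-0.14],
    [-0.1,-0.35,0,0,0,-0.14],
    [-0.1,-0.35,0,0,0,-0.14],
    [-0.1,-0.35,0,0,0,-0.14],
    [-0.1,-0.35,0,0,0,-0.14],
    [-0.1,-0.35,0,0,0,-0.14],
    [-0.1,-0.35,0,0,0,-0.14],
    [0,-0.35,0,0,0,-0.14],
    [0,0,0,0,0,-0.14],
    [0,0,0,0,0,-0.14],
    [0,0,0,0,0,0],
  ],
)

```text
clock: 33.8
tcp_pos: [0.395, -0.6178, 0.2957]
orientation: [[0.125, 0.992, 0.003], [0.992, -0.125, -0.005], [-0.005, 0.003, -1.0]]
force: [-0.2, 0.3, 0.0]
width: 0.0853
```

```bash
python3 go.py .5 -.32 .2 -5
python3 - <<'E'
from meas import *
for n,(a,b,c,d) in dict(scene=(130,250,330,470),top=(220,340,370,510)).items():
    grab(n,n+'14');p=cv2.imread(f'pics/{n}14.png'); cv2.imwrite(f'pics/{n}14c.png',cv2.resize(p[a:b,c:d],None,fx=5,fy=5,interpolation=cv2.INTER_CUBIC))
    p,W=cloud(n,n+'14'); z=W[...,2]; d=W[...,:2]-[.5,-.321]; b=-.0018 if n=='scene' else .0017
    ok=(abs(d[...,0])<.13)&(abs(d[...,1])<.08)
    m=ok&(z>.040)&(z<.1); q=W[m]; print(n,'console',len(q),rect(q[:,:2]))
    m=ok&(z>.074+b)&(z<.1); q=W[m]; print(n,'tab',len(q),rect(q[:,:2]),q[:,2].max(), np.argwhere(m).mean(0)[::-1] if len(q) else '')
    for nm,x,y in (('r',.5275,-.057),('o',.5175,-.182)):
        m=(abs(W[...,0]-x)<.06)&(abs(W[...,1]-y)<.045)
        q=W[m&(z-b>.09)&(z-b<.105)]; print(nm,'plate',len(q),np.median(q[:,2]-b).round(4),rect(q[:,:2])); q=W[m&(z-b>.11)&(z<.15)]; print('bar',len(q),rect(q[:,:2]),np.percentile(q[:,2]-b,95).round(4))
E
```

```text
t 33.8 jaw -7.2 q6 -55.7 shift [ 1.05   2.978 -0.957] turn [0.006 0.004 0.048] F [-0.2  0.3  0. ] w 0.0853
scene console 815 (array([ 0.5022, -0.318 ]), array([127.5, 211.8]), 83.5)
scene tab 41 (array([ 0.5023, -0.3171]), array([43., 12.]), 84.0) 0.09402723011194716 [408.80487805 174.19512195]
r plate 121 0.0983 (array([ 0.5254, -0.0454]), array([60.4, 47.4]), 16.9)
bar 70 (array([ 0.5262, -0.0529]), array([37.5, 17.8]), 11.4) 0.1299
o plate 243 0.0983 (array([ 0.5169, -0.1798]), array([67.6, 97.4]), 84.5)
bar 61 (array([ 0.5172, -0.1765]), array([41.1, 17.4]), 3.0) 0.1291
top console 1177 (array([ 0.4637, -0.3203]), array([120.9, 140. ]), 84.7)
top tab 24 (array([ 0.4554, -0.319 ]), array([76.1, 93.9]), 83.0) 0.09053226903782914 [475.54166667 295.375     ]
r plate 0 nan (array([0., 0.]), array([0., 0.]), 0.0)
  return _methods._mean(a, axis=axis, dtype=dtype,
  ret = ret.dtype.type(ret / rcount)
Traceback (most recent call last):
IndexError: index -1 is out of bounds for axis 0 with size 0
```

View pics/scene14c.png

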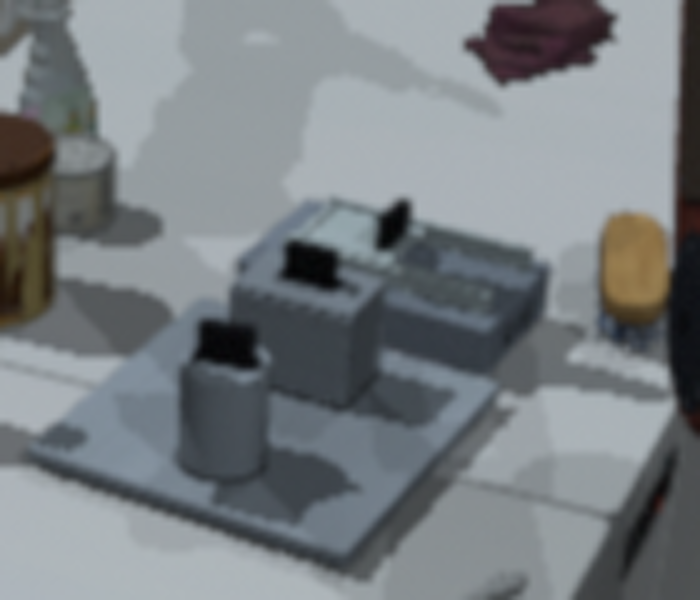

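View pics/top14c.png

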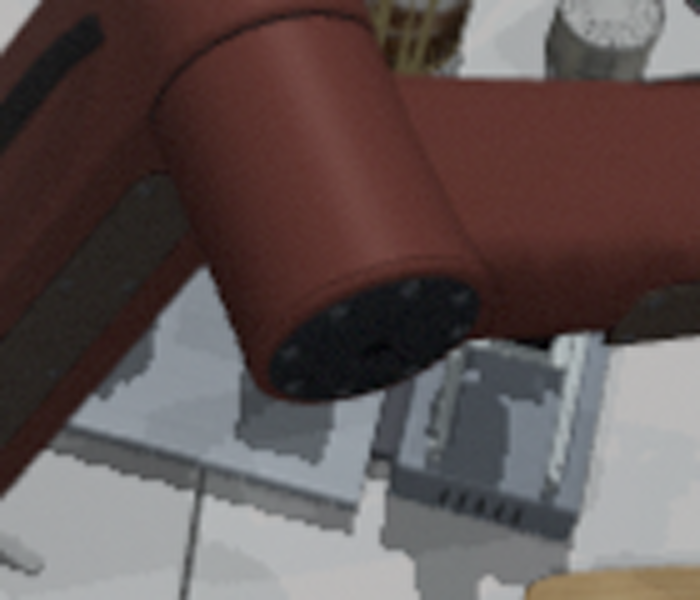

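Both lids are seated: lid plates at z≈0.098–0.100 and bars at 0.129. Now a second view of the tab from the earlier, unobstructed top picture.

Run:
```python
from meas import *
for t in ('top10','top6','top0'):
    p,W=cloud('top',t); z=W[...,2]; d=W[...,:2]-[.5,-.321]
    ok=(abs(d[...,0])<.06)&(abs(d[...,1])<.05)
    m=ok&(z>.078)&(z<.11); q=W[m]; print(t,len(q),rect(q[:,:2]),np.median(q[:,0:2],0),q[:,2].max())
    # black pixels; top edge/centre ray
    dk=(p.astype(int).sum(-1)<110); k=np.zeros_like(dk); k[275:300,460:490]=dk[275:300,460:490]
    l=cv2.connectedComponentsWithStats(k.astype(np.uint8)); i=1+np.argmax(l[2][1:,4]); print(l[2][i],l[3][i],ray('top',*l[3][i],.081),ray('scene',408.8,174.2,.083))
```

```text
top10 74 (array([ 0.5008, -0.3198]), array([ 31.5, 117.2]), 35.3) [ 0.50127333 -0.32240709] 0.10030423402060867
[468 282  13   8  65] [474.16923077 285.64615385] [ 0.50215934 -0.32291328  0.081     ] [ 0.50287674 -0.31677962  0.083     ]
top6 71 (array([ 0.5131, -0.3389]), array([33.7, 75. ]), 32.7) [ 0.50107271 -0.32501891] 0.10194819714913061
[468 282  13   8  66] [474.18181818 285.60606061] [ 0.50232053 -0.32294217  0.081     ] [ 0.50287674 -0.31677962  0.083     ]
top0 72 (array([ 0.497 , -0.3133]), array([96.2, 73.7]), 5.9) [ 0.50025639 -0.32453059] 0.10078045494952267
[468 282  13   8  66] [474.18181818 285.60606061] [ 0.50232053 -0.32294217  0.081     ] [ 0.50287674 -0.31677962  0.083     ]
```

Tab agreed from both views at (0.502, -0.320), top z≈0.093. Grip it across unit x.

Call:
jog_arm(
  steps=[
    [0.13,0.35,0,0,0,0.01],
    [0.13,0.35,-0.1,0,0,0.01],
    [0.13,0.35,-0.1,0,0,0.01],
    [0.13,0.35,-0.1,0,0,0.01],
    [0.13,0.35,-0.1,0,0,0],
    [0.13,0.35,-0.2,0,0,0],
    [0.13,0.35,-0.2,0,0,0],
    [0.1,0.3,-0.1,0,0,0],
    [0,0,0,0,0,0],
  ],
)

```text
clock: 34.65
tcp_pos: [0.4965, -0.3299, 0.2095]
orientation: [[0.061, 0.998, 0.01], [0.998, -0.061, -0.012], [-0.011, 0.01, -1.0]]
force: [-0.5, -0.5, -0.6]
width: 0.0854
```

```bash
python3 go.py .5023 -.32 .147 -4.9
```

```text
t 34.65 jaw -3.5 q6 -36.7 shift [ 0.058  0.099 -0.625] turn [ 0.015  0.012 -0.032] F [-0.5 -0.5 -0.6] w 0.0854
```

Call:
jog_arm(
  steps=[
    [0.06,0.1,-0.1,0.015,0.012,-0.03],
    [0,0,-0.2,0,0,0],
    [0,0,-0.15,0,0,0],
    [0,0,-0.1,0,0,0],
    [0,0,0,0,0,0],
  ],
)

```text
clock: 35.07
tcp_pos: [0.5049, -0.3135, 0.1561]
orientation: [[0.063, 0.998, 0.003], [0.998, -0.063, -0.003], [-0.003, 0.004, -1.0]]
force: [-0.1, 0.3, 0.2]
width: 0.0853
```

```bash
python3 go.py .5023 -.32 .147 -4.9
```

```text
t 35.0667 jaw -3.6 q6 -35.0 shift [-0.026 -0.065 -0.091] turn [ 0.004  0.004 -0.029] F [-0.1  0.3  0.2] w 0.0853
```

Call:
jog_arm(
  steps=[
    [-0.025,-0.065,-0.06,0.004,0.004,-0.03],
    [0,0,-0.04,0,0,0],
    [0,0,0,0,0,0],
  ],
)

```text
clock: 35.32
tcp_pos: [0.5027, -0.3216, 0.1472]
orientation: [[0.086, 0.996, 0.002], [0.996, -0.086, -0.002], [-0.001, 0.002, -1.0]]
force: [0.0, 0.7, -0.7]
width: 0.0859
```

```bash
python3 go.py .5023 -.32 .147 -4.9
```

```text
t 35.3167 jaw -5.0 q6 -34.4 shift [-0.004  0.016 -0.002] turn [0.002 0.002 0.001] F [ 0.   0.7 -0.7] w 0.0859
```

Call:
jog_arm(
  steps=[
    [0,0,0,0,0,0],
    [0,0,0,0,0,0],
    [0,0,0,0,0,0],
    [0,0,0,0,0,0],
    [0,0,0,0,0,0],
    [0,0,0,0,0,0],
    [0,0,0,0,0,0],
    [0,0,0,0,0,0],
    [0,0,0,0,0,0],
    [0,0,0,0,0,0],
    [0,0,0,0,0,0],
    [0,0,0,0,0,0],
  ],
  grip=255,
  squeeze=30,
)

```text
clock: 36.32
tcp_pos: [0.5037, -0.3242, 0.1504]
orientation: [[0.089, 0.996, 0.006], [0.996, -0.089, -0.005], [-0.005, 0.007, -1.0]]
force: [0.2, -0.9, -0.1]
width: 0.011
```

```bash
python3 go.py .432 -.314 .147 -4.9
```

```text
t 36.3167 jaw -5.1 q6 -34.4 shift [-0.717  0.102 -0.034] turn [0.007 0.008 0.005] F [ 0.2 -0.9 -0.1] w 0.011
```

Tab gripped at 11 mm opening. Sliding it open.

Call:
jog_arm(
  steps=[
    [-0.1,0.01,0,0,0,0],
    [-0.1,0.01,0,0.005,0.005,0],
    [-0.1,0.01,0,0,0,0],
    [-0.1,0.01,0,0,0,0],
    [-0.1,0.01,-0.01,0,0,0],
    [-0.1,0.01,0,0,0,0],
    [0,0,0,0,0,0],
  ],
)

```text
clock: 36.9
tcp_pos: [0.4394, -0.318, 0.1504]
orientation: [[0.09, 0.996, 0.008], [0.996, -0.09, -0.004], [-0.003, 0.008, -1.0]]
force: [0.1, -1.4, -1.5]
width: 0.011
```

```bash
python3 go.py .434 -.318 .15 -4.9
```

```text
t 36.9 jaw -5.2 q6 -38.3 shift [-0.054 -0.    -0.004] turn [0.005 0.01  0.006] F [ 0.1 -1.4 -1.5] w 0.011
```

Call:
jog_arm(
  steps=[
    [-0.04,0.003,0,0.003,0.005,0],
    [0,0,0,0,0,0],
  ],
)

```text
clock: 37.07
tcp_pos: [0.436, -0.3177, 0.1504]
orientation: [[0.092, 0.996, 0.011], [0.996, -0.092, -0.003], [-0.002, 0.011, -1.0]]
force: [3.3, -1.4, -2.5]
width: 0.0112
```

Call:
jog_arm(
  steps=[
    [0,0,0,0,0,0],
    [0,0,0,0,0,0],
    [0,0,0,0,0,0],
    [0,0,0,0,0,0],
    [0,0,0,0,0,0],
    [0,0,0,0,0,0],
    [0,0,0,0,0,0],
    [0,0,0,0,0,0],
    [0,0,0,0,0,0],
  ],
  grip=0,
)

```text
clock: 37.82
tcp_pos: [0.4333, -0.3167, 0.1494]
orientation: [[0.089, 0.996, 0.003], [0.996, -0.089, 0.001], [0.001, 0.003, -1.0]]
force: [0.1, 0.4, 0.5]
width: 0.0858
```

Call:
jog_arm(
  steps=[
    [0,0,0.2,0,0,0],
    [0,0,0.3,0,0,0],
    [0,0,0.3,0,0,0],
    [0,-0.2,0.2,0,0,0],
    [0,-0.35,0,0,0,0],
    [0,-0.35,0,0,0,0],
    [0,-0.35,0,0,0,0],
    [0,-0.35,0,0,0,0],
    [0,-0.35,0,0,0,0],
    [0,0,0,0,0,0],
  ],
  grip=255,
)

```text
clock: 38.65
tcp_pos: [0.431, -0.5161, 0.2543]
orientation: [[0.083, 0.997, -0.0], [0.997, -0.083, 0.001], [0.001, -0.0, -1.0]]
force: [0.5, -0.1, 1.0]
width: -0.0003
```

```bash
python3 go.py .54 -.32 .2 -4.9
python3 - <<'E'
from meas import *
for n,(a,b,c,d) in dict(scene=(130,230,350,470),top=(220,340,370,510)).items():
    grab(n,n+'15');p=cv2.imread(f'pics/{n}15.png'); cv2.imwrite(f'pics/{n}15c.png',cv2.resize(p[a:b,c:d],None,fx=6 if n=='scene' else 5,fy=6 if n=='scene' else 5,interpolation=cv2.INTER_CUBIC))
E
```

```text
t 38.65 jaw -4.7 q6 -51.4 shift [ 1.09   1.961 -0.543] turn [-0.002 -0.    -0.003] F [ 0.5 -0.1  1. ] w -0.0003
```

View pics/scene15c.png

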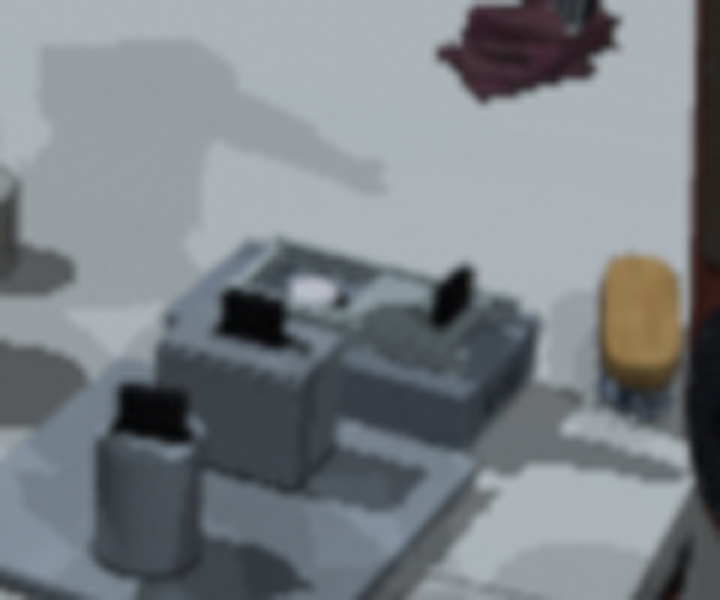

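View pics/top15c.png

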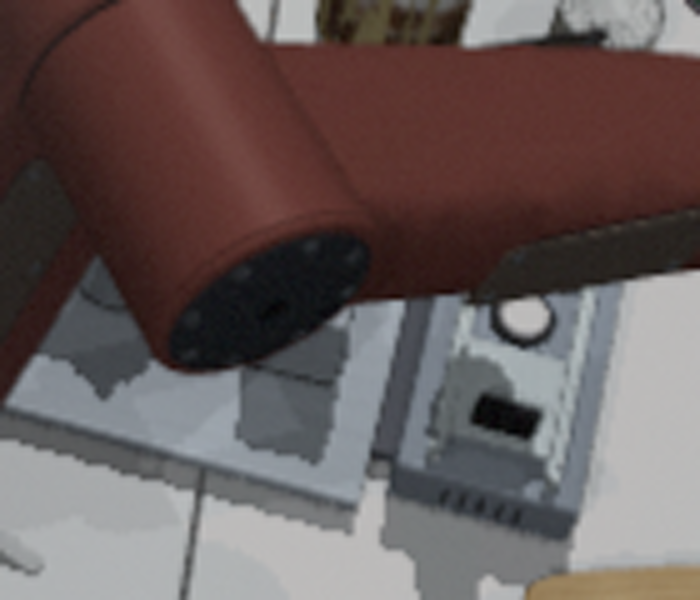

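The cover is open and the white button shows at scene (402,178) / top (474,283). Rays to z=0.058:

Run:
```python
from meas import *
for n,(a,b,c,d) in dict(scene=(172,186,394,408),top=(276,292,466,482)).items():
    p,W=cloud(n,n+'15'); P=p.astype(int)
    br=P.sum(-1)>(540 if n=='top' else 500); k=np.zeros_like(br); k[a:b,c:d]=br[a:b,c:d]
    l=cv2.connectedComponentsWithStats(k.astype(np.uint8)); i=1+np.argmax(l[2][1:,4])
    print(n,l[2][i],l[3][i],ray(n,*l[3][i],.058).round(4),np.nanmedian(W[l[1]==i],0).round(4), P[a:b,c:d].sum(-1).max())
print('expected', np.array([.5023,-.32])+.024*np.array([.9963,-.0854]))
```

```text
scene [399 177   6   3  18] [401.5 178. ] [ 0.532  -0.3214  0.058 ] [ 0.5336 -0.3274  0.0545] 572
top [471 281   8   5  33] [474.57575758 282.87878788] [ 0.5276 -0.3269  0.058 ] [ 0.527  -0.3269  0.0589] 562
expected [ 0.5262112 -0.3220496]
```

Call:
jog_arm(
  steps=[
    [0.16,0.3,-0.05,0,0,0],
    [0.16,0.32,-0.05,0,0,0],
    [0.16,0.32,-0.1,0,0,0],
    [0.16,0.32,-0.1,0,0,0],
    [0.16,0.32,-0.1,0,0,0],
    [0.16,0.32,-0.1,0,0,0],
    [0,0,0,0,0,0],
  ],
)

```text
clock: 39.33
tcp_pos: [0.5265, -0.3068, 0.202]
orientation: [[0.084, 0.996, -0.002], [0.996, -0.084, 0.011], [0.011, -0.003, -1.0]]
force: [-0.7, 0.2, -0.6]
width: 0.0005
```

```bash
python3 go.py .528 -.3235 .145 -4.9
```

```text
t 39.3333 jaw -4.8 q6 -32.4 shift [ 0.015 -0.167 -0.57 ] turn [-0.014 -0.003 -0.002] F [-0.7  0.2 -0.6] w 0.0005
```

Call:
jog_arm(
  steps=[
    [0.015,-0.16,-0.05,-0.012,0,0],
    [0,0,-0.2,0,0,0],
    [0,0,-0.2,0,0,0],
    [0,0,-0.1,0,0,0],
    [0,0,0,0,0,0],
  ],
)

```text
clock: 39.75
tcp_pos: [0.5284, -0.3186, 0.1463]
orientation: [[0.073, 0.997, -0.002], [0.997, -0.073, -0.002], [-0.002, -0.002, -1.0]]
force: [-1.0, 0.4, -0.2]
width: 0.0
```

```bash
python3 go.py .528 -.3235 .135 -4.9
python3 - <<'E'
from meas import *
n='scene'; a,b,c,d=130,230,350,470
grab(n,n+'16');p=cv2.imread(f'pics/{n}16.png'); cv2.imwrite(f'pics/{n}16c.png',cv2.resize(p[a:b,c:d],None,fx=6,fy=6,interpolation=cv2.INTER_CUBIC))
E
```

```text
t 39.75 jaw -4.2 q6 -33.3 shift [-0.004 -0.049 -0.113] turn [ 0.002 -0.002 -0.016] F [-1.   0.4 -0.2] w 0.0
```

View pics/scene16c.png

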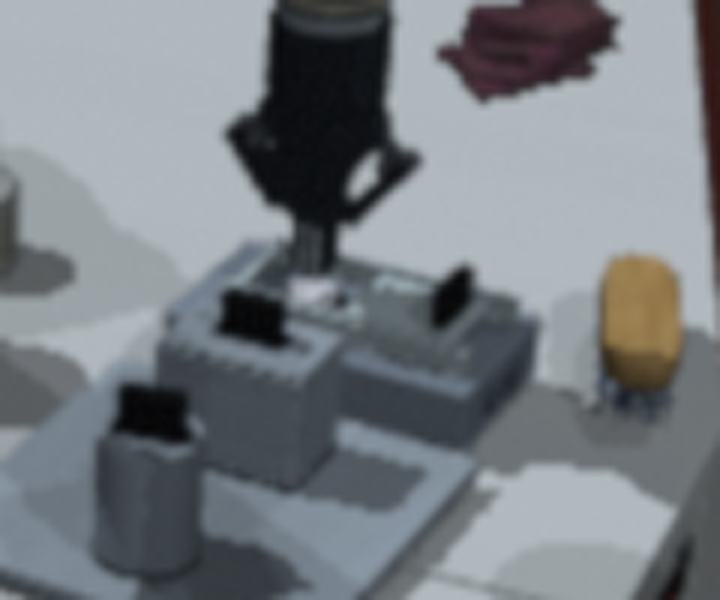

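The fingertips sit right above the button. Pressing in small steps while watching the force.

Call:
jog_arm(
  steps=[
    [0,-0.04,-0.06,0,0,-0.01],
    [0,0,-0.08,0,0,0],
    [0,0,0,0,0,0],
  ],
)

```text
clock: 40.05
tcp_pos: [0.5293, -0.3256, 0.1347]
orientation: [[0.083, 0.997, 0.002], [0.997, -0.083, -0.005], [-0.005, 0.002, -1.0]]
force: [-0.1, -0.1, -0.3]
width: 0.0004
```

Call:
jog_arm(
  steps=[
    [0,0,-0.04,0,0,0],
    [0,0,0,0,0,0],
  ],
)

```text
clock: 40.22
tcp_pos: [0.5296, -0.3267, 0.1313]
orientation: [[0.084, 0.996, 0.003], [0.996, -0.084, -0.006], [-0.006, 0.004, -1.0]]
force: [-0.1, 0.4, -0.5]
width: 0.0001
```

Call:
jog_arm(
  steps=[
    [0,0.02,-0.05,0,0,0],
    [0,0,0,0,0,0],
  ],
)

```text
clock: 40.38
tcp_pos: [0.5306, -0.3257, 0.1275]
orientation: [[0.085, 0.996, 0.006], [0.996, -0.085, -0.009], [-0.008, 0.007, -1.0]]
force: [-1.4, 0.6, 2.9]
width: 0.0002
```

Call:
jog_arm(
  steps=[
    [0,0,-0.04,0,0,0],
    [0,0,0,0,0,0],
  ],
)

```text
clock: 40.55
tcp_pos: [0.5313, -0.3262, 0.1254]
orientation: [[0.084, 0.996, 0.007], [0.996, -0.084, -0.01], [-0.009, 0.008, -1.0]]
force: [-1.5, 0.4, 3.8]
width: 0.0002
```

Call:
jog_arm(
  steps=[
    [0,0,-0.03,0,0,0],
    [0,0,-0.02,0,0,0],
  ],
)

```text
clock: 40.72
tcp_pos: [0.5318, -0.3264, 0.1244]
orientation: [[0.083, 0.997, 0.006], [0.996, -0.083, -0.01], [-0.009, 0.006, -1.0]]
force: [-5.8, 4.0, 14.4]
width: -0.0
```

Hard stop reached: 14 N at full travel, well above the 4 N spring. Lifting and returning to the tab.

Call:
jog_arm(
  steps=[
    [0,0,0,0,0,0],
    [0,0,0.1,0,0,0],
    [0,0,0.3,0,0,0],
    [0,0,0.3,0,0,0],
  ],
)

```text
clock: 41.05
tcp_pos: [0.5278, -0.3229, 0.1901]
orientation: [[0.083, 0.997, -0.007], [0.997, -0.083, -0.0], [-0.001, -0.006, -1.0]]
force: [1.3, -0.0, 0.9]
width: 0.0003
```

Call:
jog_arm(
  steps=[
    [-0.3,0.03,0,0,0,0],
    [-0.3,0.03,0,0,0,0],
    [-0.3,0.03,0,0,0,0],
    [-0.07,0.01,0,0,0,0],
    [0,0,0,0,0,0],
    [0,0,0,0,0,0],
    [0,0,0,0,0,0],
    [0,0,0,0,0,0],
  ],
  grip=0,
)

```text
clock: 41.72
tcp_pos: [0.435, -0.3152, 0.2016]
orientation: [[0.08, 0.997, 0.013], [0.997, -0.08, -0.014], [-0.013, 0.014, -1.0]]
force: [0.3, 0.2, 0.7]
width: 0.0853
```

```bash
python3 go.py .434 -.317 .15 -4.9
python3 - <<'E'
from meas import *
n='scene'; a,b,c,d=130,230,350,470
grab(n,n+'17');p=cv2.imread(f'pics/{n}17.png'); cv2.imwrite(f'pics/{n}17c.png',cv2.resize(p[a:b,c:d],None,fx=6,fy=6,interpolation=cv2.INTER_CUBIC))
E
```

```text
t 41.7167 jaw -4.6 q6 -38.7 shift [-0.01  -0.018 -0.516] turn [ 0.017  0.016 -0.007] F [0.3 0.2 0.7] w 0.0853
```

View pics/scene17c.png

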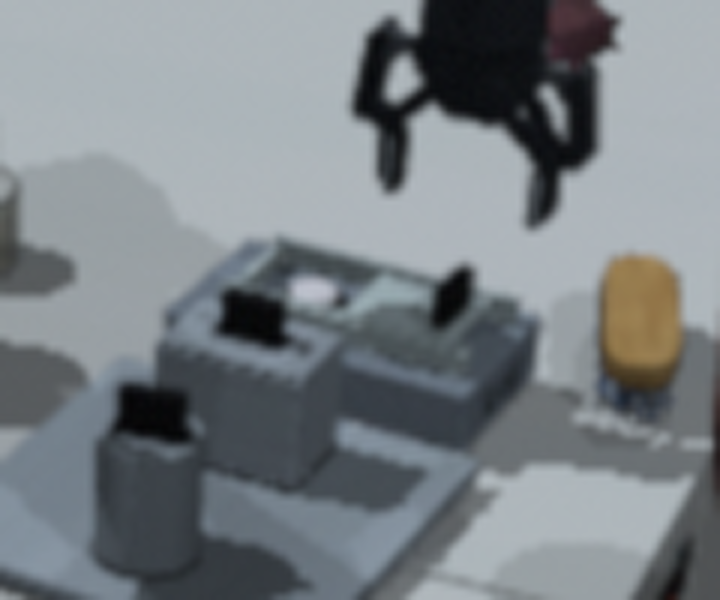

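The fingers straddle the tab at scene (425,179), so I'm going down.

Call:
jog_arm(
  steps=[
    [-0.01,-0.015,-0.15,0.016,0.016,0],
    [0,0,-0.2,0,0,0],
    [0,0,-0.15,0,0,0],
    [0,0,0,0,0,0],
  ],
)

```text
clock: 42.1
tcp_pos: [0.4391, -0.3186, 0.1519]
orientation: [[0.077, 0.997, 0.005], [0.997, -0.077, -0.005], [-0.004, 0.005, -1.0]]
force: [-1.3, 0.8, -1.2]
width: 0.0853
```

```bash
python3 go.py .434 -.317 .148 -4.9
```

```text
t 42.1 jaw -4.4 q6 -38.9 shift [-0.051  0.016 -0.039] turn [ 0.006  0.006 -0.01 ] F [-1.3  0.8 -1.2] w 0.0853
```

Call:
jog_arm(
  steps=[
    [-0.05,0.01,-0.04,0,0,0],
    [0,0,0,0,0,0],
    [0,0,0,0,0,0],
  ],
)

```text
clock: 42.35
tcp_pos: [0.4352, -0.3177, 0.1476]
orientation: [[0.076, 0.997, 0.005], [0.997, -0.076, -0.004], [-0.004, 0.005, -1.0]]
force: [-0.0, 0.1, 0.1]
width: 0.0855
```

Call:
jog_arm(
  steps=[
    [0,0,0,0,0,0],
    [0,0,0,0,0,0],
    [0,0,0,0,0,0],
    [0,0,0,0,0,0],
    [0,0,0,0,0,0],
    [0,0,0,0,0,0],
    [0,0,0,0,0,0],
    [0,0,0,0,0,0],
    [0,0,0,0,0,0],
    [0,0,0,0,0,0],
    [0,0,0,0,0,0],
  ],
  grip=255,
  squeeze=30,
)

```text
clock: 43.27
tcp_pos: [0.4368, -0.3192, 0.1514]
orientation: [[0.08, 0.997, 0.01], [0.997, -0.08, -0.008], [-0.007, 0.011, -1.0]]
force: [-0.9, -0.8, -0.4]
width: 0.0111
```

Call:
jog_arm(
  steps=[
    [0.1,-0.01,0,0,0,0],
    [0.1,-0.01,0,0,0,0],
    [0.1,-0.01,0,0,0,0],
    [0.1,-0.01,0,0,0,0],
    [0.1,-0.01,0,0,0,0],
    [0.1,-0.01,0,0,0,0],
    [0,0,0,0,0,0],
  ],
)

```text
clock: 43.85
tcp_pos: [0.5021, -0.3257, 0.1514]
orientation: [[0.08, 0.997, 0.006], [0.997, -0.08, -0.007], [-0.007, 0.007, -1.0]]
force: [-0.1, -1.1, 1.1]
width: 0.0113
```

```bash
python3 go.py .5037 -.3232 .15 -4.9
```

```text
t 43.85 jaw -4.6 q6 -35.0 shift [ 0.016  0.025 -0.014] turn [ 0.009  0.008 -0.007] F [-0.1 -1.1  1.1] w 0.0113
```

Call:
jog_arm(
  steps=[
    [0.05,-0.004,0,0,0,0],
    [0.04,-0.003,0,0,0,0],
  ],
)

```text
clock: 44.02
tcp_pos: [0.5074, -0.3262, 0.1514]
orientation: [[0.076, 0.997, -0.011], [0.997, -0.076, -0.005], [-0.006, -0.01, -1.0]]
force: [-21.1, -0.5, 15.8]
width: 0.011
```

Closed stop reached, with 21 N against the push. Releasing and moving clear for a final look.

Call:
jog_arm(
  steps=[
    [0,0,0,0,0,0],
    [0,0,0,0,0,0],
    [0,0,0,0,0,0],
    [0,0,0,0,0,0],
    [0,0,0,0,0,0],
    [0,0,0,0,0,0],
    [0,0,0,0,0,0],
    [0,0,0,0,0,0],
    [0,0,0,0,0,0],
  ],
  grip=0,
)

```text
clock: 44.77
tcp_pos: [0.5096, -0.3258, 0.1507]
orientation: [[0.072, 0.997, -0.007], [0.997, -0.072, -0.006], [-0.006, -0.007, -1.0]]
force: [-0.4, -0.3, 0.1]
width: 0.085
```

Call:
jog_arm(
  steps=[
    [0,0,0.2,0,0,0],
    [0,0,0.35,0,0,0],
    [0,0,0.35,0,0,0],
    [0,0,0.35,0,0,0],
    [-0.1,0.35,0.1,0,0,0],
    [-0.1,0.38,0.1,0,0,0],
    [-0.1,0.38,0.1,0,0,0],
    [-0.1,0.38,0.1,0,0,0],
    [-0.05,0.38,0,0,0,0],
    [-0.05,0.38,0,0,0,0],
    [-0.05,0.38,0,0,0,0],
    [-0.05,0.38,0,0,0,0],
    [0,0.38,0,0,0,0],
    [0,0.38,0,0,0,0],
    [0,0.38,0,0,0,0],
    [0,0.38,0,0,0,0],
    [0,0.38,0,0,0,0],
    [0,0.38,0,0,0,0],
    [0,0.3,0,0,0,0],
    [0,0,0,0,0,0],
  ],
)

```text
clock: 46.43
tcp_pos: [0.4393, 0.2566, 0.328]
orientation: [[0.081, 0.997, 0.013], [0.997, -0.081, -0.002], [-0.001, 0.013, -1.0]]
force: [-0.2, 0.2, -0.2]
width: 0.085
```

Run:
```python
from meas import *
print(read_state()['tcp_pos'])
for n,(a,b,c,d) in dict(scene=(130,250,330,470),top=(220,340,370,510)).items():
    grab(n,n+'18');p=cv2.imread(f'pics/{n}18.png'); cv2.imwrite(f'pics/{n}18c.png',cv2.resize(p[a:b,c:d],None,fx=5,fy=5,interpolation=cv2.INTER_CUBIC))
    p,W=cloud(n,n+'18'); z=W[...,2]; b=-.0018 if n=='scene' else .0017
    d=W[...,:2]-[.49,-.321]; ok=(abs(d[...,0])<.08)&(abs(d[...,1])<.05)
    q=W[ok&(z-b>.076)&(z<.11)]; print(n,'tab',len(q),rect(q[:,:2]),np.median(q[:,:2],0).round(4))
    for nm,x,y in (('r',.5275,-.057),('o',.5175,-.182)):
        m=(abs(W[...,0]-x)<.07)&(abs(W[...,1]-y)<.055)
        q=W[m&(z-b>.09)&(z-b<.105)]; print(nm,'plate',len(q),np.percentile(q[:,2]-b,[20,50,80]).round(4),rect(q[:,:2]))
dk=(np.load('pics/top18.npz')['p'].astype(int).sum(-1)<110)
k=np.zeros_like(dk); k[270:310,455:490]=dk[270:310,455:490]
l=cv2.connectedComponentsWithStats(k.astype(np.uint8)); i=1+np.argmax(l[2][1:,4]); print(l[2][i],l[3][i],ray('top',*l[3][i],.081))
```

```text
[0.43931772 0.25663663 0.3280363 ]
scene tab 42 (array([ 0.5052, -0.317 ]), array([47.3, 15.5]), 86.0) [ 0.5036 -0.3136]
r plate 62 [0.095  0.0988 0.1008] (array([ 0.5282, -0.0385]), array([41. , 57.2]), 83.2)
o plate 144 [0.0962 0.0983 0.1005] (array([ 0.5165, -0.1808]), array([64.7, 96.5]), 83.2)
top tab 78 (array([ 0.4928, -0.3193]), array([ 41.2, 140.1]), 69.9) [ 0.503  -0.3229]
r plate 170 [0.0949 0.0986 0.1018] (array([ 0.5245, -0.0581]), array([64. , 57.3]), 8.9)
o plate 366 [0.0955 0.0986 0.1015] (array([ 0.5169, -0.1831]), array([ 59. , 102.3]), 85.2)
[468 282  13   8  64] [474.5      285.328125] [ 0.5035955  -0.32387969  0.081     ]
```

View pics/scene18.png

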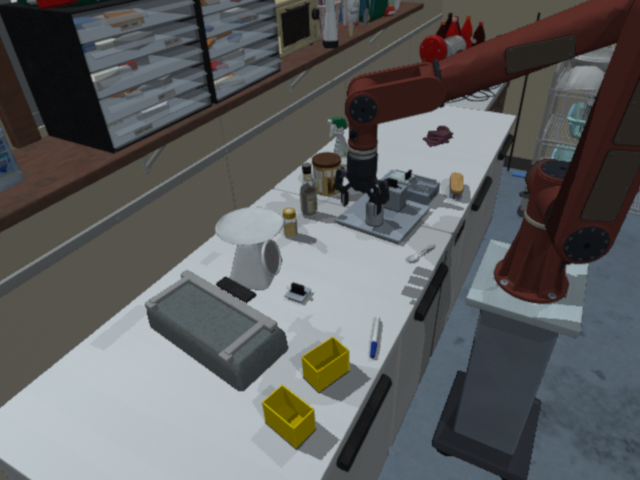

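View pics/top18c.png

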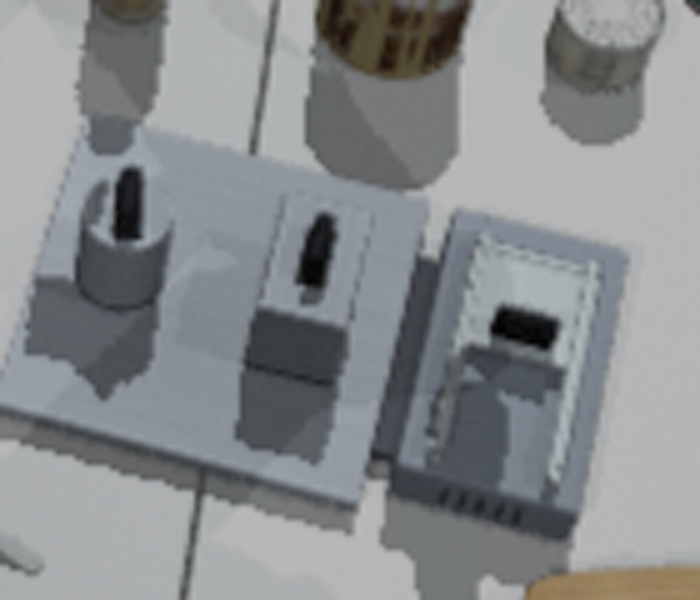

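View pics/scene18c.png

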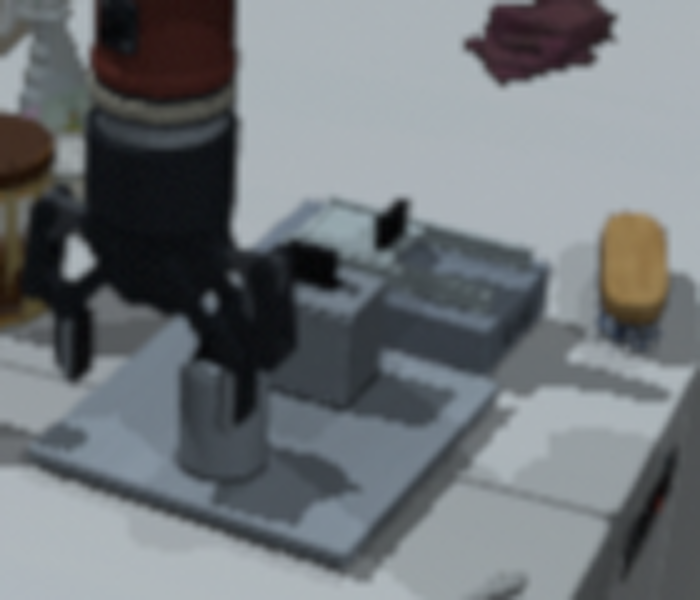

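The final view shows both lidded pots whole on the plate and the tab back at its closed spot: top (474.5,285.3) against (474.2,285.6) at the start. The robot is clear, so I'm handing in.

```bash
python3 -c "
from plant import job; print(job.job_done())"
```

```text
the job is handed in; nothing more can be done
None
```

The job is handed in at about 46.5 s. Two steel pots were present, round and oblong, and both are on the chill plate with their own lids seated. The square pot was absent, so I left its lid alone, along with the yellow look-alikes.

- **Order:** I loaded both pots and their lids first. Then I slid the cover open about 68 mm, pressed the button and slid the cover shut.
- **Pots and lids:** the last look measured both lid plates at about 0.099 m against an expected 0.100. The pots stand at about (0.517, -0.182) and (0.527, -0.057), well inside the plate's edges.
- **Button and cover:** the button reached its hard stop, 14 N against the 4 N spring. The cover met its closed stop at 21 N. The tab is back at its starting image position to within 0.5 pixel.
- **Bystanders:** the bottle, the jar and the brush look unmoved, by eye only.
- **Disagreements:** the two cameras differ by 2–6 mm in y and about 4 mm in height, so I averaged them. In the last scene view the gripper partly hid the round pot; the top view shows its lid seated.
- **Hard contact:** the wrist force reached 56 N while I set the oblong pot down. That was through the gripped pot and under the 120 N limit.

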